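# Weigh the jade tablet from under the tools on the rest

### The arm

A 6-joint arm with a two-finger parallel gripper is mounted at the origin on a cart in front of the work surface, level with it; the furniture and walls round the work are solid. World frame = base frame: x ahead of the robot, y to its left, z up, the work surface at z = 0. Lengths are in m, angles in degrees, forces in N, time in s.
With the tool pointing down it reaches from about 0.375 to 0.9 m from the base axis. Payload 3.1 kg.
Tool frame: the origin (TCP) lies on the centre line of the jaws, within the pads' length; the fingertips stand 22 mm ahead of it and the grasp point (between the pads) lies 3 mm ahead of it; z points along the fingers, y is the line along which they close (so a half turn about z gives the same grasp; the last joint's range is limited). The gripper opens to 87 mm and grips with 3 to 60 N. Pads are 19 mm wide; open, the fingers measure 117 mm over their backs; the gripper's body (75 mm by 190 mm) begins 51 mm behind the grasp point.
Start: joints at [56.179, 30.224, 82.088, -0, 67.689, -10.227], TCP at [0.25, 0.573, 0.217] pointing down, gripper open.
Joint ranges: [-176.69, 176.69], [-43.24, 126.21], [12.49, 139.97], [-82, 262], [0, 151.66], [-163.58, 163.58]. Speed limits (degrees/s): [159.86, 159.86, 180, 180, 180, 180].

### API

Orientations are given as a 3x3 rotation matrix whose columns are the frame's x, y, z axes.
In Python, from rig import * gives the robot as it stands.
- The arm moves only by the shell command python3 -m jog 'ROWS'. ROWS is text: rows parted by semicolons, each of 7 numbers parted by spaces: the shift along the tool's x, y, z in mm, then the turn, a rotation vector about the tool's x, y, z in rad, then the finger opening in mm, from 0 to 87. In form: tx ty tz ax ay az fingers; .... A call has 1 to 12 rows; each row shifts and turns the commanded pose from where the row before left it, along the tool's axes as they then stand; what a row does not reach is not made up. A row lasts 1/8 s, in which the tool goes at most 62.5 mm and 10.7 degrees, less where a joint would pass 70% of its speed; a pose out of reach is approached as far as the arm can. A call with a gripper value outside its range is refused whole. The fingers move at their own pace and stop on an object; the grip force is fixed at half the most. Time passes only in rows, so rows that do not move let the fingers close. It gives the time, the measured TCP pose, the force, the opening and the grip force at its end, in the units of the state.
- read_state(): the state, without advancing time (a new reading comes with each control period).
- capture(name): name is "scene" or "side" or "wrist"; returns a dict with "color" (384x512x3 uint8, red, green, blue), "camera_matrix" (3x3 intrinsics, pixels), "R" (3x3) and "t" (3): a world point X has camera coordinates R X + t. Camera axes: x right, y down, z forward; pixel columns grow to the right and rows downward; lengths in m; the calibration is good to about 2 mm. A picture is of the moment at which its call begins. There is no depth.
- hand_in(): hands the job in; it is judged then, once.
Trained networks look in the newest picture that a camera, given by its name, has taken for a name from the list of things; names that differ only in an ending like _2 or _b are one class to them, and where a whole thing is asked for, a point or a joint stands for the part that bears it (a point fixed in the world has none). Each returns a list of dicts, best first, with "conf" (0 to 1); they miss things now and then, are a little off and sometimes report something else, mostly with a low value. They report only what shows in the picture. A call takes as long as a camera call. They do not tell look-alikes from the thing itself.
- find_in(camera, target): "at" ([x, y, z] in m, in world coordinates, good to about 4 mm: the middle of the surface that is visible of it).
- trace(camera, target): "pixels" (384x512 bool, what is visible of it).
- place_of(camera, target): "at" ([x, y, z] in m, in world coordinates, good to about 4 mm: a listed point, or the origin of a listed thing).
The state is a dict: "time_s": time; "joint_positions": joint angles; "qvel": joint speeds; "tau": joint torques, N m; "position": TCP position; "tcp_rot": TCP orientation; "force": force on the tool from outside, world axes, zero at the start; "moment": the same for the moment, N m; "opening": opening from 0.0 (shut) to 1.0 (fully open); "grasp_force": force on a finger pad.
Only numpy, scipy, OpenCV 4.12 (cv2) and the standard library are available. Lean on these libraries where they do the work, as an engineer would, in place of code of your own. Each camera call takes 0.05 s, during which the arm holds its last target. There are 200 camera calls.

### The job

Weigh the jade tablet that lies in the trough of the wooden tool rest: first lay the torch, the marker and the tweezers that lie across it flat on the ribbed cash tray, then set the tablet flat on the middle of the pocket scale's pan and leave it there for me to read. Then put every tool back across the rest in the same notches, and as far along, as it lay before. Do not knock the ink tin or the stamp about.

Things in the scene. Friction and masses are not known exactly. Their poses are not given: they have to be found in the camera images.
- tool_rest: Fixed wooden rest, 176 (x) x 92 (y) x 43 mm; origin: centre of underside. Two rails along x (y = 36 to 46 mm, either side), each with 3 notches at x = -50, 0, 50 mm between round teeth: notch floor 30 mm above table, 24 mm wide, opening upward; teeth to 43 mm. Tools lie along y across both rails. Trough between: floor 5 mm above table, 160 x 72 mm, end lips 14 mm high.
- cash_tray: Fixed grey plastic cash tray, 206 (x) x 166 (y) mm; origin: centre of underside. Rim 6 mm wide, 12 mm high. Floor 3 mm above table, with round ribs along y, 12 mm apart, x = -84 to 84 mm, y = -72 to 72 mm, tops 5.5 mm above table. Takes the three tools side by side, each parallel to the ribs.
- scale: Fixed black pocket scale, 130 (x) x 76 (y) mm; origin: centre of underside. Its flip cover stands open, leaning back from the +x edge (to about 95 mm high, and back to x = 190 mm). Square metal pan, 62 x 64 mm, centre at x = 25, y = 0 mm, top 18 mm above table.
- torch: Black pocket torch, a 106 mm long, 27.6 mm thick tube lying along its own y; origin on the tube's axis at mid-length (13.8 mm above what it lies on). About 85 g. It starts in one pair of the rest's notches; which one varies.
- marker: Felt marker with white barrel and black cap, 123 mm long and 16.6 mm thick, lying along its own y; origin on its axis at mid-length (8.3 mm above what it lies on). About 30 g. It starts in one pair of notches; which one varies.
- tweezers: Steel tweezers, 126 mm long along their own y, 14 mm wide (x) at the middle and 9 mm high, rigid; origin at the centre of the underside. They may be gripped across the middle. About 22 g. They start in one pair of notches; which one varies.
- tablet: Polished grey-green jade tablet, 55 mm (its x) x 45 mm (its y), rounded corners, about 6 mm thick at the upright edges; lies flat in the trough of the rest beneath the tools, its 45 mm side roughly along the rest's x. Origin at the centre of its underside. About 35 g. Grip it across the 45 mm, low down.
- ink_tin: Round red ink tin, 60 mm across and 20 mm high, loose; a bystander. Origin at the centre of its underside.
- stamp: Brown wooden hand stamp, 27 mm across and 63 mm tall, standing loose; a bystander. Origin at the centre of its underside.
Things that resemble listed ones, but are neither listed nor needed, are in the scene too. What is shaped like the tablet but orange is not meant.

How it is judged (in metres and radians):
On the way, in this order (a step that is already met when the one before it is completed fails the run):
1. torch, marker and tweezers all lie flat on the cash tray, the tablet still in the trough (x of torch in the frame of cash_tray between -0.098 and 0.098 m and y of torch in the frame of cash_tray between -0.078 and 0.078 m and z of torch in the frame of cash_tray below 0.026 m and linear speed of each of torch, marker, tweezers below 0.05 m/s and x of marker in the frame of cash_tray between -0.098 and 0.098 m and y of marker in the frame of cash_tray between -0.078 and 0.078 m and z of marker in the frame of cash_tray below 0.02 m and x of tweezers in the frame of cash_tray between -0.098 and 0.098 m and y of tweezers in the frame of cash_tray between -0.078 and 0.078 m and z of tweezers in the frame of cash_tray below 0.012 m and distance of tablet from where it was at the start of the episode below 0.03 m), for 0.2 s.
2. the tablet lies flat on the middle of the scale's pan, the tools still on the cash tray (x of tablet in the frame of scale between 0.013 and 0.037 m and y of tablet in the frame of scale between -0.012 and 0.012 m and z of tablet in the frame of scale between 0.015 and 0.022 m and angle between tablet's own z axis and vertical below 0.12 rad and linear speed of tablet below 0.02 m/s and x of torch in the frame of cash_tray between -0.098 and 0.098 m and y of torch in the frame of cash_tray between -0.078 and 0.078 m and z of torch in the frame of cash_tray below 0.026 m and linear speed of each of torch, marker, tweezers below 0.05 m/s and x of marker in the frame of cash_tray between -0.098 and 0.098 m and y of marker in the frame of cash_tray between -0.078 and 0.078 m and z of marker in the frame of cash_tray below 0.02 m and x of tweezers in the frame of cash_tray between -0.098 and 0.098 m and y of tweezers in the frame of cash_tray between -0.078 and 0.078 m and z of tweezers in the frame of cash_tray below 0.012 m), for 0.2 s.
At the end, for the whole second after the job is handed in: The tablet lies flat on the scale's pan, within 12 mm of its centre along each side; torch, marker and tweezers each lie level across both rails in the notches where they started, within 15 mm of their starting place and 7 degrees of parallel; all at rest (x of tablet in the frame of scale between 0.013 and 0.037 m and y of tablet in the frame of scale between -0.012 and 0.012 m and z of tablet in the frame of scale between 0.015 and 0.022 m and angle between tablet's own z axis and vertical below 0.12 rad and linear speed of each of tablet, torch, marker, tweezers below 0.02 m/s and distance of each of torch, marker, tweezers from where it was at the start of the episode below 0.015 m and angle between the y axis of each of torch, marker, tweezers and the y axis of tool_rest, either way round below 0.12 rad and angle between torch's own y axis and vertical between 1.4908 and 1.6508 rad and angle between marker's own y axis and vertical between 1.4908 and 1.6508 rad and angle between tweezers's own y axis and vertical between 1.4908 and 1.6508 rad); the robot touches nothing.
It fails at once if ink tin knocked away or over (distance of ink_tin from where it was at the start of the episode above 0.03 m or angle between ink_tin's own z axis and vertical above 0.5 rad).
It fails at once if stamp knocked away or over (distance of stamp from where it was at the start of the episode above 0.03 m or angle between stamp's own z axis and vertical above 0.5 rad).
It also fails if it takes over 128 s, if anything falls off the work surface, if the arm or the gripper's body presses on something with over 40 N, if the wrist force passes 120 N, or if a joint passes its speed limit or range.

## Working session

There is one attempt and no reset: what is moved stays moved. The work goes in short steps, Python scripts to look and compute and a shell command to move; the robot and the scene stay as the last step left them, time stands still between calls to the robot, and variables do not carry over. Pictures are saved under pics/ and viewed, at most 14 in all, crops included, and the job is handed in when it is done.

```bash
mkdir -p pics; ls; cat > h.py <<'E'
from rig import *
import numpy as np, cv2
def save(cam,name,crop=None,s=1):
    c=capture(cam); im=c["color"][:,:,::-1]
    if crop: im=im[crop[1]:crop[3],crop[0]:crop[2]]
    if s!=1: im=cv2.resize(im,None,fx=s,fy=s,interpolation=cv2.INTER_CUBIC)
    cv2.imwrite("pics/"+name+".png",im); return c
def pix(c,X):
    p=c["camera_matrix"]@(c["R"]@np.array(X)+c["t"]); return p[:2]/p[2]
def ray(c,uv,z):
    d=c["R"].T@np.linalg.inv(c["camera_matrix"])@np.array([uv[0],uv[1],1.]); o=-c["R"].T@c["t"]
    return o+d*(z-o[2])/d[2]
E
python3 - <<'E'
from h import *
np.set_printoptions(precision=4,suppress=True)
s=read_state(); print(s["position"],s["tcp_rot"],s["opening"],s["time_s"])
for cam in ["scene","side","wrist"]:
    c=save(cam,cam+"0",s=1.5); print(cam,"cam at",-c["R"].T@c["t"])
    for n in ["tool_rest","cash_tray","scale","torch","marker","tweezers","tablet","ink_tin","stamp"]:
        for d in place_of(cam,n): print(n,np.round(d["at"],3),round(d["conf"],2),pix(c,d["at"]).round())
E
```

```text
pics
[0.2497 0.5721 0.2162] [[-0.9164  0.4003 -0.0012]
 [ 0.4003  0.9164 -0.0018]
 [ 0.0004 -0.0021 -1.    ]] 0.999423678882551 0.0
scene cam at [ 0.0993 -0.5534  0.7823]
tool_rest [ 0.518 -0.293 -0.003] 0.71 [329. 293.]
cash_tray [0.478 0.241 0.002] 0.82 [175. 171.]
scale [0.57  0.022 0.002] 0.72 [252. 198.]
scale [ 0.522 -0.292  0.004] 0.24 [331. 290.]
torch [ 0.522 -0.294  0.044] 0.67 [333. 280.]
marker [ 0.566 -0.283  0.036] 0.89 [343. 267.]
marker [ 0.522 -0.29   0.001] 0.15 [330. 290.]
tweezers [ 0.471 -0.301  0.028] 0.76 [318. 301.]
tablet [ 0.52  -0.159  0.008] 0.83 [286. 250.]
tablet [ 0.522 -0.29   0.005] 0.6 [330. 289.]
ink_tin [ 0.756 -0.146 -0.004] 0.98 [349. 201.]
stamp [0.691 0.14  0.002] 0.69 [257. 156.]
side cam at [ 0.1578 -0.9984  0.8431]
tool_rest [ 0.52  -0.297 -0.004] 0.91 [283. 298.]
tool_rest [ 0.75  -0.149 -0.   ] 0.52 [335. 237.]
tool_rest [ 0.573  0.02  -0.002] 0.18 [254. 218.]
cash_tray [0.477 0.244 0.004] 0.77 [201. 184.]
scale [ 0.571  0.019 -0.004] 0.92 [254. 219.]
torch [ 0.518 -0.296  0.042] 0.84 [283. 284.]
marker [ 0.566 -0.283  0.038] 0.65 [299. 276.]
tweezers [ 0.474 -0.301  0.03 ] 0.53 [266. 294.]
tablet [ 0.523 -0.154  0.001] 0.62 [261. 259.]
tablet [ 0.524 -0.293  0.006] 0.45 [284. 293.]
ink_tin [ 0.754 -0.15   0.003] 0.71 [336. 236.]
stamp [ 0.694  0.139 -0.002] 0.64 [275. 189.]
wrist cam at [0.1817 0.6034 0.384 ]
```

View pics/scene0.png

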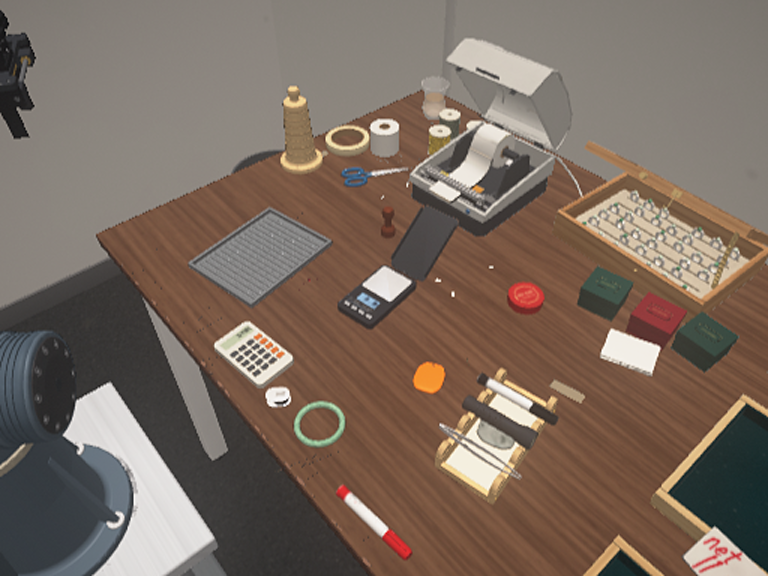

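```bash
python3 - <<'E'
from h import *
c=save("scene","crop1",(230,190,420,340),4)
c=save("side","crop2",(200,210,380,340),4)
E
```

```text
(no output)
```

View pics/crop1.png

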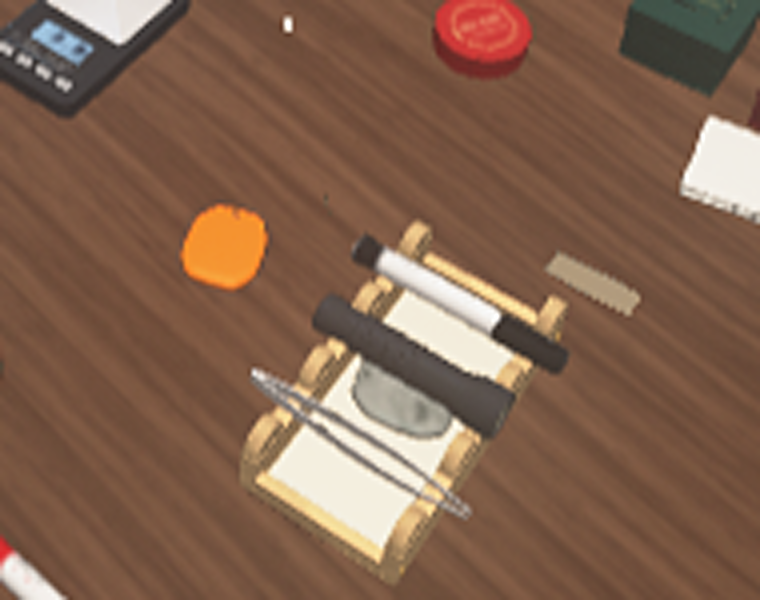

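View pics/crop2.png

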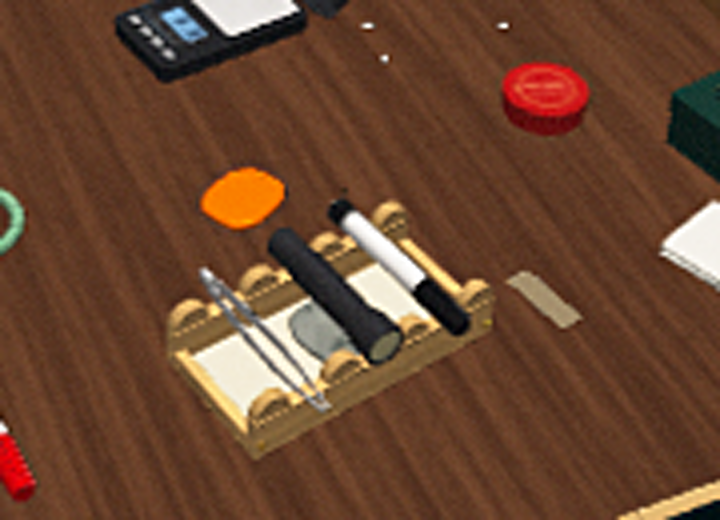

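Candidates: the marker is the white one with the black cap across the rest (crop1 ~460,305). The red-capped pen at scene (375,520) doesn't fit. The tablet is the grey-green piece under the torch (crop1 ~400,400), not the orange one (crop1 225,247). Torch is in the middle notch, marker in the far one, tweezers in the near one.

```bash
cat >> h.py <<'E'
def hullmask(c,P):
    m=np.zeros((384,512),np.uint8); q=np.array([pix(c,p) for p in P])*16
    cv2.fillConvexPoly(m,cv2.convexHull(q.astype(np.int32)),1,shift=4); return m>0
def axisfit(c,m,z):
    v,u=np.nonzero(m); P=np.array([ray(c,(a,b),z)[:2] for a,b in zip(u,v)])
    mu=P.mean(0); w,V=np.linalg.eigh(np.cov((P-mu).T)); d=V[:,1]*np.sign(V[1,1])
    s=(P-mu)@d; return mu+d*(s.min()+s.max())/2, np.degrees(np.arctan2(-d[0],d[1])), np.ptp(s)
E
python3 - <<'E'
from h import *
from scipy.optimize import minimize
np.set_printoptions(precision=4,suppress=True)
box=lambda a,b,h:np.array([[i*a/2,j*b/2,k*h] for i in(-1,1) for j in(-1,1) for k in(0,1)])
def T(p,B):
    c,s=np.cos(p[2]),np.sin(p[2]); return B@np.array([[c,-s,0],[s,c,0],[0,0,1]]).T+[p[0],p[1],0]
cs={k:capture(k) for k in("scene","side")}
for n,z in (("torch",.0438),("marker",.0383),("tweezers",.036)):
    for k in cs:
        r=trace(k,n)
        if r: print(n,k,r[0]["conf"],axisfit(cs[k],r[0]["pixels"],z))
for n,p0,B in (("cash_tray",(.478,.242),box(.206,.166,.012)),("tool_rest",(.52,-.294),box(.176,.092,.03))):
    M={k:trace(k,n)[0]["pixels"] for k in cs}
    if n=="tool_rest":
        M={k:cv2.morphologyEx(M[k].astype(np.uint8),cv2.MORPH_OPEN,np.ones((2,2))) for k in cs}
        M={k:cv2.fillConvexPoly(np.zeros((384,512),np.uint8),cv2.convexHull(np.argwhere(M[k])[:,::-1].astype(np.int32)),1)>0 for k in cs}
        X=[[sx*d,sy*y,.043] for sx in(-1,1) for sy in(-1,1) for d in(.075,) for y in(.036,.046)]; B=np.vstack([B,X])
    def f(p):
        e=0
        for k in cs:
            h=hullmask(cs[k],T(p,B)); e-=(h&M[k]).sum()/(h|M[k]).sum()
        return e
    best=min((minimize(f,[*p0,a],method="Nelder-Mead",options=dict(initial_simplex=np.array([*p0,a])+np.array([[0,0,0],[.01,0,0],[0,.01,0],[0,0,.1]]))) for a in np.radians([-40,-20,0,20])),key=lambda r:r.fun)
    print(n,best.x,np.degrees(best.x[2]),best.fun)
# pan
for k in cs:
    im=cs[k]["color"].astype(int); m=trace(k,"scale")[0]["pixels"]
    w=((im.min(2)>170)&m).astype(np.uint8); n_,l,st,_=cv2.connectedComponentsWithStats(w)
    i=1+st[1:,4].argmax(); ct=cv2.findContours((l==i).astype(np.uint8),0,1)[0][0]
    P=np.array([ray(cs[k],q[0],.018)[:2] for q in ct]).astype(np.float32)*1000
    print("pan",k,cv2.minAreaRect(P))
E
```

```text
torch scene 0.91 (array([ 0.519, -0.293]), np.float64(11.422798986676963), np.float64(0.10981548050649631))
torch side 0.92 (array([ 0.5188, -0.294 ]), np.float64(10.768980339746042), np.float64(0.11558850975402878))
marker scene 0.9 (array([ 0.5678, -0.2819]), np.float64(11.826710999837777), np.float64(0.12475172952459945))
marker side 0.67 (array([ 0.5679, -0.2847]), np.float64(11.903750896093563), np.float64(0.1286088794273054))
cash_tray [0.4794 0.2455 0.1598] 9.155269161451 -1.8647949316785408
tool_rest [ 0.5196 -0.2991  0.2125] 12.17382225433664 -1.9144441989307368
pan scene ((593.7803955078125, 27.072433471679688), (61.079490661621094, 63.17228698730469), 9.634306907653809)
pan side ((594.247802734375, 25.528736114501953), (58.926002502441406, 62.89669418334961), 9.331350326538086)
```

```bash
cat >> h.py <<'E'
def go(xyz,yaw=None):
    """print shift in tool mm (before any turn) and turn about tool z (rad) to put TCP at xyz, tool y at yaw deg (mod 180)"""
    s=read_state(); R=np.array(s["tcp_rot"]); d=R.T@(np.array(xyz)-s["position"])*1000
    cur=np.degrees(np.arctan2(R[1,1],R[0,1])); t=0 if yaw is None else -((yaw-cur+90)%180-90)
    tilt=R.T@[0,0,-1]; a=np.cross([0,0,1],tilt)
    print("shift",d.round(1),"turn z",round(np.radians(t),4),"tilt fix",a.round(4),"pos",np.round(s["position"],4),"yaw",round(cur,2),"open",round(s["opening"]*87,1),"t",round(s["time_s"],2),"F",np.round(s["force"],1),"g",round(s["grasp_force"],1))
E
python3 - <<'E'
from h import *
c=capture("wrist"); print(c["R"].T.round(3), c["camera_matrix"])
go([.5355,-.367,.217],12)
E
```

```text
[[ 0.399  0.881  0.253]
 [ 0.917 -0.383 -0.111]
 [-0.001  0.276 -0.961]] [[325.3196315    0.         255.00765875]
 [  0.         325.3196315  190.1345668 ]
 [  0.           0.           1.        ]]
shift [-6.377e+02 -7.470e+02  1.000e-01] turn z 0.9496 tilt fix [ 0. -0.  0.] pos [0.2501 0.5727 0.2172] yaw 66.41 open 87.0 t 2.35 F [-0.1  0.1 -0.5] g 0.0
```

```bash
python3 -m jog '-39.6 -45.7 0 0 0 0 87;-39.6 -45.7 0 0 0 0 87;-39.6 -45.7 0 0 0 0 87;-39.6 -45.7 0 0 0 0 87;-39.6 -45.7 0 0 0 0 87;-39.6 -45.7 0 0 0 0 87;-39.6 -45.7 0 0 0 0 87;-39.6 -45.7 0 0 0 0 87;-39.6 -45.7 0 0 0 0 87;-39.6 -45.7 0 0 0 0 87' && python3 -m jog '-39.6 -45.7 0 0 0 0 87;-39.6 -45.7 0 0 0 0 87;-39.6 -45.7 0 0 0 0 87;-39.6 -45.7 0 0 0 0 87;-39.6 -45.7 0 0 0 0 87;0 0 0 0 0 .158 87;0 0 0 0 0 .158 87;0 0 0 0 0 .158 87;0 0 0 0 0 .158 87;0 0 0 0 0 .158 87;0 0 0 0 0 .158 87;0 0 0 0 0 0 87'
python3 - <<'E'
from h import *
go([.52,-.294,.217],12)
c=save("wrist","w1",s=1.5)
for n,z in (("torch",.0438),("marker",.0383),("tweezers",.036),("tablet",.011)):
    for r in trace("wrist",n)[:2]: print(n,r["conf"],axisfit(c,r["pixels"],z),r["pixels"].sum())
    print([ (np.round(d["at"],4),d["conf"]) for d in place_of("wrist",n)[:3]])
E
```

```text
time_s: 3.6
position: [0.4308, -0.0066, 0.2176]
tcp_rot: [[-0.916, 0.401, 0.001], [0.401, 0.916, -0.0], [-0.001, 0.0, -1.0]]
force: [1.1, 1.2, 0.3]
opening: 0.999
grasp_force: 0.0
time_s: 5.1
position: [0.5201, -0.2932, 0.2172]
tcp_rot: [[-0.211, 0.977, 0.0], [0.977, 0.211, -0.0], [-0.0, 0.0, -1.0]]
force: [-0.3, -0.4, 0.2]
opening: 1.001
grasp_force: 0.0
shift [-0.7 -0.3  0.2] turn z 0.0034 tilt fix [ 0.      0.0001 -0.    ] pos [ 0.5201 -0.2932  0.2172] yaw 12.2 open 87.1 t 5.1 F [-0.3 -0.4  0.2] g 0.0
torch 0.6 (array([ 0.52117504, -0.29479156]), np.float64(12.012803847046113), np.float64(0.11065384012945684)) 2151
[(array([ 0.5208, -0.2926,  0.0456]), 0.86)]
marker 0.74 (array([ 0.57018033, -0.28427643]), np.float64(12.001423167717123), np.float64(0.12436494483117944)) 1680
[(array([ 0.5717, -0.2837,  0.0368]), 0.62)]
tweezers 0.91 (array([ 0.46829293, -0.29414796]), np.float64(10.392562139482218), np.float64(0.1043510601721197)) 301
tweezers 0.58 (array([ 0.52306948, -0.28547135]), np.float64(85.41726018199796), np.float64(0.04678532372412994)) 624
[(array([ 0.4745, -0.2986,  0.032 ]), 0.58)]
tablet 0.84 (array([ 0.52529874, -0.28960684]), np.float64(78.00580450168752), np.float64(0.052092005438165126)) 645
tablet 0.72 (array([ 0.52053821, -0.15944379]), np.float64(-62.28929335451552), np.float64(0.0543873725407635)) 2021
[(array([ 0.5237, -0.29  ,  0.0058]), 0.86)]
```

View pics/w1.png

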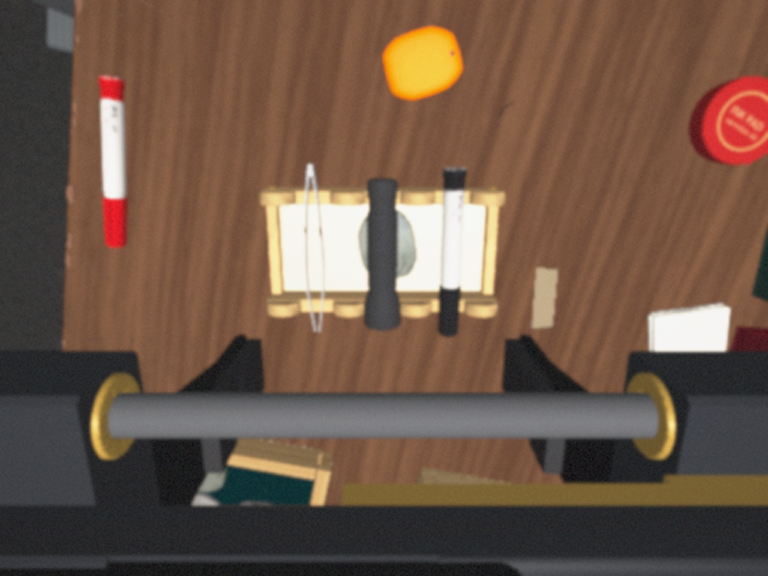

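Wrist view: tweezers run from (310,165) to (318,330), torch is at x≈382 and marker at x≈452. The tablet is grey-green at (388,243) under the torch.

```bash
python3 - <<'E'
from h import *
c=capture("wrist")
for n,a,b,z in (("tweezers",(310,165),(318,331),.0345),("marker",(455,169),(448.5,334),.0383),("torch",(382,180),(382,328),.0438),("rail",(262,199),(505,199),.035),("lower",(268,305),(498,305),.035),("left",(270,190),(277,313),.014),("right",(499,190),(489,313),.014)):
    p,q=[ray(c,(np.array(u)+.5)/1.5-.5,z)[:2] for u in(a,b)]; d=p-q
    print(n,p.round(4),q.round(4),((p+q)/2).round(4),"yaw",np.degrees(np.arctan2(-d[0],d[1])).round(2),np.linalg.norm(d).round(4))
E
```

```text
tweezers [ 0.4583 -0.2428] [ 0.4854 -0.3634] [ 0.4718 -0.3031] yaw 12.65 0.1236
marker [ 0.5571 -0.2241] [ 0.5829 -0.3433] [ 0.57   -0.2837] yaw 12.21 0.122
torch [ 0.5093 -0.2416] [ 0.5321 -0.3471] [ 0.5207 -0.2944] yaw 12.15 0.1079
rail [ 0.4291 -0.273 ] [ 0.5973 -0.2367] [ 0.5132 -0.2549] yaw 102.19 0.1721
lower [ 0.4449 -0.3505] [ 0.6142 -0.3139] [ 0.5296 -0.3322] yaw 102.2 0.1732
left [ 0.4294 -0.2684] [ 0.4493 -0.3636] [ 0.4394 -0.316 ] yaw 11.82 0.0973
right [ 0.5966 -0.2323] [ 0.6156 -0.3277] [ 0.6061 -0.28  ] yaw 11.24 0.0972
```

```bash
python3 -m jog '-1 0 40 0 0 0 42;0 0 40 0 0 0 42;0 0 0 0 0 0 42;0 0 30 0 0 0 42;0 0 25 0 0 0 42;0 0 15 0 0 0 42;0 0 12.4 0 0 0 42;0 0 0 0 0 0 42' && python3 - <<'E'
from h import *
go([.5207,-.2944,.0548],12.2)
E
python3 -m jog '0 0 0 0 0 0 20;0 0 0 0 0 0 20;0 0 0 0 0 0 20;0 0 0 0 0 0 20;0 0 0 0 0 0 20' && python3 - <<'E'
from h import *
go([.5207,-.2944,.0548],12.2)
E
python3 -m jog '0 0 -10 0 0 0 20;0 0 -25 0 0 0 20;0 0 -35 0 0 0 20;0 0 -20 0 0 0 20;0 0 0 0 0 0 20'; python3 - <<'E'
from h import *
go([.426,.237,.145],9.2)
c=save("scene","a1",(230,150,420,300),3)
E
```

```text
time_s: 6.6
position: [0.5203, -0.2941, 0.0546]
tcp_rot: [[-0.21, 0.978, -0.0], [0.978, 0.21, 0.0], [0.0, -0.0, -1.0]]
force: [-0.7, 0.4, 0.8]
opening: 0.487
grasp_force: 0.0
shift [-0.4  0.4 -0.2] turn z -0.0019 tilt fix [-0.0004 -0.0005  0.    ] pos [ 0.5203 -0.2941  0.0546] yaw 12.09 open 42.4 t 6.6 F [-0.7  0.4  0.8] g 0.0
time_s: 7.22
position: [0.5203, -0.2942, 0.0548]
tcp_rot: [[-0.209, 0.978, 0.0], [0.978, 0.209, -0.0], [-0.0, 0.0, -1.0]]
force: [0.4, 0.3, -0.3]
opening: 0.23
grasp_force: 0.0
shift [-0.3  0.3  0. ] turn z -0.0019 tilt fix [ 0.0001  0.0001 -0.    ] pos [ 0.5203 -0.2942  0.0548] yaw 12.09 open 20.0 t 7.22 F [ 0.4  0.3 -0.3] g 0.0
time_s: 7.85
position: [0.5215, -0.2951, 0.1471]
tcp_rot: [[-0.21, 0.978, 0.004], [0.978, 0.21, -0.003], [-0.004, 0.003, -1.0]]
force: [-0.1, 0.0, -0.0]
opening: 0.228
grasp_force: 0.0
shift [540.3  18.1   0. ] turn z 0.0505 tilt fix [ 0.003   0.0039 -0.    ] pos [ 0.5215 -0.2951  0.1471] yaw 12.09 open 19.8 t 7.85 F [-0.1  0.  -0. ] g 0.0
```

View pics/a1.png

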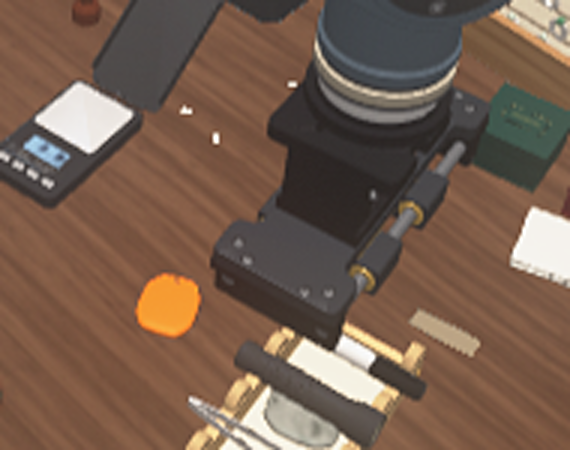

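The fingers closed to the commanded 20 mm without contact, so the torch's tube is thinner at the middle. I'll go down again and close fully.

```bash
python3 - <<'E'
from h import *
for k,n,z in (("side","torch",.0438),("side","marker",.0383),("scene","torch",.0438)):
    c=capture(k)
    for r in trace(k,n)[:1]: print(k,n,r["conf"],axisfit(c,r["pixels"],z))
E
python3 -m jog '0 0 0 0 0 0 42;0 0 0 0 0 0 42;0 0 35 0 0 0 42;0 0 30 0 0 0 42;0 0 15 0 0 0 42;0 0 10 0 0 0 42;0 0 0 0 0 0 42;0 0 0 0 0 0 5;0 0 0 0 0 0 5;0 0 0 0 0 0 5;0 0 0 0 0 0 5;0 0 0 0 0 0 5'
python3 -m jog '0 0 0 0 0 0 5;0 0 0 0 0 0 5'; python3 - <<'E'
from h import *
go([.5207,-.2944,.0548],12.2)
E
```

```text
side torch 0.93 (array([ 0.5189916 , -0.29438305]), np.float64(11.08814658841555), np.float64(0.1195085883021463))
side marker 0.82 (array([ 0.56810823, -0.28467597]), np.float64(12.043485853779293), np.float64(0.1286006402844614))
scene torch 0.66 (array([ 0.51916133, -0.29297916]), np.float64(11.056736596176307), np.float64(0.10986061113887598))
time_s: 9.7
position: [0.5203, -0.2942, 0.0548]
tcp_rot: [[-0.209, 0.978, 0.0], [0.978, 0.209, -0.0], [-0.0, 0.0, -1.0]]
force: [-0.0, -0.0, -0.0]
opening: 0.073
grasp_force: 0.0
time_s: 9.95
position: [0.5203, -0.2942, 0.0547]
tcp_rot: [[-0.209, 0.978, -0.0], [0.978, 0.209, 0.0], [0.0, -0.0, -1.0]]
force: [0.1, -0.3, 0.5]
opening: 0.057
grasp_force: 0.0
shift [-0.3  0.4 -0.1] turn z -0.002 tilt fix [-0.0001 -0.0001  0.    ] pos [ 0.5203 -0.2942  0.0547] yaw 12.08 open 5.0 t 9.95 F [ 0.1 -0.3  0.5] g 0.0
```

```bash
python3 - <<'E'
from h import *
c=save("side","b1",(220,150,380,320),3)
c=save("wrist","b2",None,1.2)
for X in ([.5203,-.2942,.0547],[.5203,-.2942,.0327]): print(pix(c,X)*1.2)
c=capture("side"); print((pix(c,[.5203,-.2942,.0327])-[220,150])*3)
E
```

```text
[303.60262529 285.65543585]
[303.91297547 267.89868355]
[189.62910104 408.07003738]
```

View pics/b1.png

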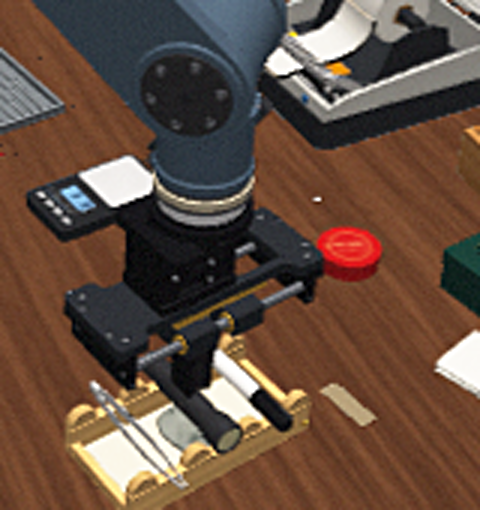

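View pics/b2.png

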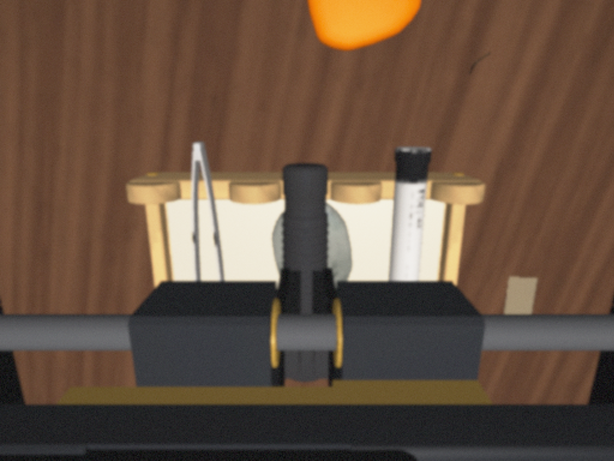

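```bash
python3 - <<'E'
from h import *
w=capture("wrist")["color"][200:330,190:320,::-1]; s=capture("side")["color"][245:310,255:330,::-1]
f=lambda i,k:np.clip(cv2.resize(i,k,interpolation=cv2.INTER_CUBIC).astype(float)*2.2+15,0,255)
cv2.imwrite("pics/b3.png",np.hstack([f(w,(400,400)),f(s,(400,400))]))
c=capture("wrist")
E
```

```text
[ WARN:0@1.459] global loadsave.cpp:1063 imwrite_ Unsupported depth image for selected encoder is fallbacked to CV_8U.
```

View pics/b3.png

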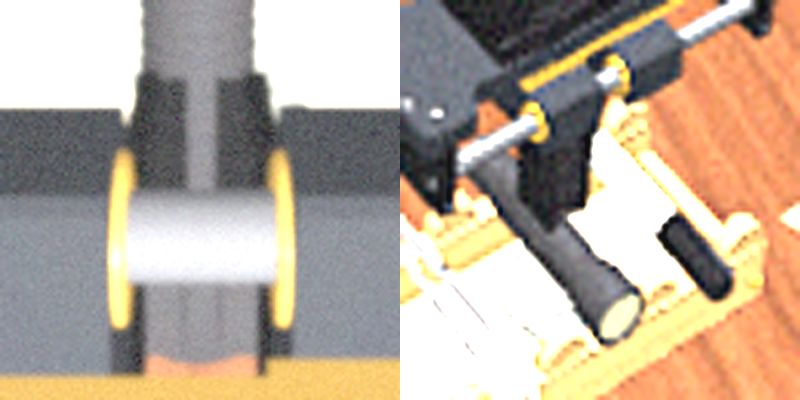

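```bash
python3 - <<'E'
from h import *
s=read_state();R=np.array(s["tcp_rot"]);p=np.array(s["position"])
c=capture("side");w=capture("wrist")
for z in (0,11,22):
  print(z,[ (pix(c,p+R@[a/1000,b/1000,z/1000]).round(1),pix(w,p+R@[a/1000,b/1000,z/1000]).round(1)) for a in(-9.5,9.5) for b in(-17.5,17.5)])
E
```

```text
0 [(array([280. , 284.8]), array([222. , 253.4])), (array([291.9, 278.8]), array([283.9, 253.5])), (array([275.2, 280. ]), array([221.1, 222. ])), (array([287., 274.]), array([284.8, 222.1]))]
11 [(array([279.8, 288.2]), array([223.9, 244.8])), (array([291.7, 282.1]), array([282.4, 244.9])), (array([275. , 283.3]), array([223., 215.])), (array([286.8, 277.4]), array([283.2, 215.1]))]
22 [(array([279.7, 291.5]), array([225.5, 237.2])), (array([291.5, 285.4]), array([281. , 237.3])), (array([274.9, 286.6]), array([224.7, 208.7])), (array([286.6, 280.6]), array([281.7, 208.8]))]
```

The pictures show the fingertips at about TCP height, just above the tube, rather than 22 mm ahead of it. I'll open, go 20 mm deeper (still clear of the tablet either way) and close.

```bash
python3 -m jog '0 0 0 0 0 0 42;0 0 0 0 0 0 42;0 0 0 0 0 0 42;0 0 10 0 0 0 42;0 0 10 0 0 0 42;0 0 0 0 0 0 42;0 0 0 0 0 0 5;0 0 0 0 0 0 5;0 0 0 0 0 0 5;0 0 0 0 0 0 5;0 0 0 0 0 0 5'
python3 - <<'E'
from h import *
go([.5207,-.2944,.035],12.2)
E
```

```text
time_s: 11.72
position: [0.5204, -0.2943, 0.035]
tcp_rot: [[-0.209, 0.978, 0.0], [0.978, 0.209, -0.0], [-0.0, 0.0, -1.0]]
force: [0.2, -0.3, 0.8]
opening: 0.309
grasp_force: 30.0
shift [-0.1  0.2 -0. ] turn z -0.002 tilt fix [ 0.0003  0.0004 -0.    ] pos [ 0.5204 -0.2943  0.035 ] yaw 12.09 open 26.9 t 11.72 F [ 0.2 -0.3  0.8] g 30.0
```

```bash
python3 -m jog '0 0 -10 0 0 0 5;0 0 -20 0 0 0 5;0 0 -30 0 0 0 5;0 0 -30 0 0 0 5;0 0 -20 0 0 0 5;0 0 0 0 0 0 5'
python3 - <<'E'
from h import *
go([.426,.237,.145],9.2)
c=capture("scene")
for r in trace("scene","torch")[:1]: print(r["conf"],axisfit(c,r["pixels"],.1538))
E
```

```text
time_s: 12.48
position: [0.5213, -0.2949, 0.1469]
tcp_rot: [[-0.21, 0.978, 0.003], [0.978, 0.21, -0.003], [-0.004, 0.003, -1.0]]
force: [0.2, 0.3, -1.5]
opening: 0.311
grasp_force: 30.0
shift [5.401e+02 1.820e+01 1.000e-01] turn z 0.0505 tilt fix [ 0.0028  0.0036 -0.    ] pos [ 0.5213 -0.2949  0.1469] yaw 12.09 open 27.1 t 12.47 F [ 0.2  0.3 -1.5] g 30.0
0.79 (array([ 0.52949743, -0.32833973]), np.float64(1.7797161796419345), np.float64(0.03787415357754678))
```

```bash
python3 -m jog '20 1.5 0 0 0 0 5;40 1.5 0 0 0 0 5;50 1.5 0 0 0 0 5;50 1.5 0 0 0 0 5;50 1.5 0 0 0 0 5;50 1.5 0 0 0 0 5;50 1.5 0 0 0 0 5;50 1.5 0 0 0 0 5;50 1.5 0 0 0 0 5;50 1.5 0 0 0 0 5;50 1.5 0 0 0 0 5;30 1.7 0 0 0 0 5' && python3 -m jog '0 0 0 0 0 .05 5;0 0 0 0 0 0 5;0 0 0 0 0 0 5'
python3 - <<'E'
from h import *
go([.426,.237,.145],9.2)
c=save("wrist","t1",None,1.5)
r=trace("wrist","cash_tray")[0]; m=r["pixels"].astype(np.uint8)
print(r["conf"],place_of("wrist","cash_tray")[:2])
for a in(-.5,.5):
  for b in(-.5,.5):
    t=np.radians(9.16); x,y=a*.206,b*.166
    print((pix(c,[.4794+x*np.cos(t)-y*np.sin(t),.2455+x*np.sin(t)+y*np.cos(t),.012])*1.5).round())
E
```

```text
time_s: 14.08
position: [0.4219, 0.24, 0.1439]
tcp_rot: [[-0.212, 0.977, -0.003], [0.977, 0.212, -0.0], [0.0, -0.003, -1.0]]
force: [0.2, 0.8, -1.3]
opening: 0.306
grasp_force: 30.0
time_s: 14.45
position: [0.424, 0.2375, 0.1443]
tcp_rot: [[-0.161, 0.987, -0.002], [0.987, 0.161, -0.0], [-0.0, -0.002, -1.0]]
force: [0.3, -0.7, -0.1]
opening: 0.31
grasp_force: 30.0
shift [-0.8  1.9 -0.7] turn z 0.0011 tilt fix [-0.0017  0.0001  0.    ] pos [0.424  0.2375 0.1443] yaw 9.26 open 26.9 t 14.45 F [ 0.3 -0.7 -0.1] g 30.0
0.76 [{'at': [0.4826, 0.2465, -0.0004], 'conf': 0.96}]
[312. 389.]
[301. 133.]
[615. 390.]
[653. 134.]
```

View pics/t1.png

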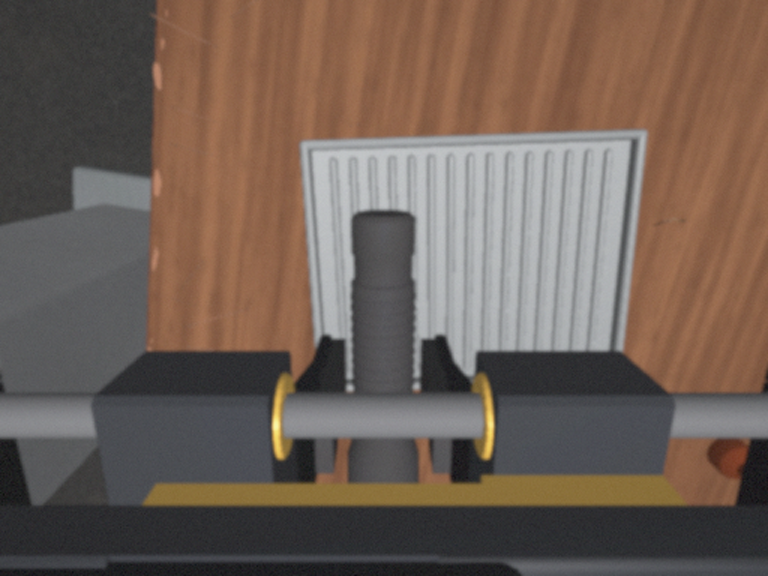

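The tray is 300–646 × 132–390 px and the torch hangs parallel to the ribs at x≈384; the tray's yaw is about 10.8°.

```bash
python3 -m jog '0 2 30 0 0 -.026 5;0 0 40 0 0 0 5;0 0 30 0 0 0 5;0 0 14 0 0 0 5;0 0 0 0 0 0 5;0 0 0 0 0 0 5' && python3 -m jog '0 0 8 0 0 0 5;0 0 0 0 0 0 5' && python3 -m jog '0 0 6 0 0 0 5;0 0 0 0 0 0 5;0 0 0 0 0 0 5'
```

```text
time_s: 15.35
position: [0.4278, 0.2381, 0.0316]
tcp_rot: [[-0.186, 0.983, 0.002], [0.983, 0.186, 0.001], [0.0, 0.002, -1.0]]
force: [-0.4, 0.2, -1.4]
opening: 0.308
grasp_force: 30.0
time_s: 15.6
position: [0.4269, 0.238, 0.0228]
tcp_rot: [[-0.186, 0.983, 0.0], [0.983, 0.186, 0.0], [0.0, 0.0, -1.0]]
force: [0.7, 0.0, -0.9]
opening: 0.308
grasp_force: 30.0
time_s: 15.98
position: [0.4269, 0.238, 0.0167]
tcp_rot: [[-0.186, 0.983, -0.0], [0.983, 0.186, -0.0], [-0.0, -0.0, -1.0]]
force: [0.2, -0.2, 0.7]
opening: 0.306
grasp_force: 30.0
```

```bash
python3 -m jog '0 0 3 0 0 0 5;0 0 0 0 0 0 5;0 0 0 0 0 0 5' && python3 -m jog '0 0 2 0 0 0 5;0 0 0 0 0 0 5;0 0 0 0 0 0 5'&& python3 -m jog '0 0 1 0 0 0 5;0 0 0 0 0 0 5;0 0 0 0 0 0 5'
```

```text
time_s: 16.35
position: [0.4269, 0.238, 0.0137]
tcp_rot: [[-0.186, 0.983, -0.0], [0.983, 0.186, -0.0], [-0.0, -0.0, -1.0]]
force: [0.3, 0.4, -1.5]
opening: 0.304
grasp_force: 30.0
time_s: 16.73
position: [0.4269, 0.238, 0.0117]
tcp_rot: [[-0.186, 0.983, -0.0], [0.983, 0.186, -0.0], [-0.0, -0.0, -1.0]]
force: [0.2, -0.3, -1.3]
opening: 0.307
grasp_force: 30.0
time_s: 17.1
position: [0.427, 0.238, 0.0107]
tcp_rot: [[-0.186, 0.983, 0.0], [0.983, 0.186, -0.0], [-0.0, 0.0, -1.0]]
force: [-0.2, -0.6, -0.8]
opening: 0.31
grasp_force: 30.0
```

```bash
python3 -m jog '0 0 1 0 0 0 5;0 0 0 0 0 0 5;0 0 0 0 0 0 5' && python3 -m jog '0 0 .8 0 0 0 5;0 0 0 0 0 0 5;0 0 0 0 0 0 5;0 0 0 0 0 0 46;0 0 0 0 0 0 46;0 0 0 0 0 0 46;0 0 0 0 0 0 46;0 0 -15 0 0 0 46;0 0 -40 0 0 0 46;0 0 -40 0 0 0 46;0 0 -40 0 0 0 46;0 0 0 0 0 0 46'
python3 - <<'E'
from h import *
go([.4718,-.3035,.145],12.2)
c=capture("wrist")
for r in trace("wrist","torch")[:1]: print(r["conf"],axisfit(c,r["pixels"],.0185))
print(place_of("wrist","torch"),place_of("wrist","cash_tray"))
E
```

```text
time_s: 17.48
position: [0.4271, 0.238, 0.0098]
tcp_rot: [[-0.186, 0.983, 0.0], [0.983, 0.186, 0.0], [0.0, 0.0, -1.0]]
force: [0.5, 0.3, 1.2]
opening: 0.311
grasp_force: 30.0
time_s: 18.98
position: [0.4291, 0.2387, 0.1477]
tcp_rot: [[-0.186, 0.983, 0.008], [0.983, 0.186, 0.002], [0.001, 0.008, -1.0]]
force: [-0.3, -0.5, 0.2]
opening: 0.527
grasp_force: 0.0
shift [-540.7  -59.     1.8] turn z -0.0258 tilt fix [ 0.0083 -0.0008  0.    ] pos [0.4291 0.2387 0.1477] yaw 10.72 open 45.8 t 18.98 F [-0.3 -0.5  0.2] g 0.0
0.9 (array([0.42672765, 0.23697365]), np.float64(10.76623090848516), np.float64(0.11045438128258506))
[{'at': [0.427, 0.2384, 0.0193], 'conf': 0.82}] [{'at': [0.4793, 0.2467, -0.0018], 'conf': 0.55}]
```

```bash
python3 -m jog '-45 -4.9 0 0 0 0 46;-45 -4.9 0 0 0 0 46;-45 -4.9 0 0 0 0 46;-45 -4.9 0 0 0 0 46;-45 -4.9 0 0 0 0 46;-45 -4.9 0 0 0 0 46;-45 -4.9 0 0 0 0 46;-45 -4.9 0 0 0 0 46;-45 -4.9 0 0 0 0 46;-45 -4.9 0 0 0 0 46;-45 -4.9 0 0 0 0 46;-45 -4.9 0 0 0 0 46' && python3 -m jog '0 0 0 0 0 -.026 46;0 0 0 0 0 0 46;0 0 0 0 0 0 46'
python3 - <<'E'
from h import *
go([.4718,-.3035,.06],12.2)
c=capture("wrist")
for n,z in(("tweezers",.0345),("marker",.0383),("tablet",.011)):
  for r in trace("wrist",n)[:1]: print(n,r["conf"],axisfit(c,r["pixels"],z),r["pixels"].sum())
  print([(np.round(d["at"],4),d["conf"]) for d in place_of("wrist",n)[:2]])
E
```

```text
time_s: 20.68
position: [0.4687, -0.3044, 0.1422]
tcp_rot: [[-0.185, 0.983, -0.003], [0.983, 0.185, 0.003], [0.003, -0.002, -1.0]]
force: [0.4, -0.1, 0.7]
opening: 0.529
grasp_force: 0.0
time_s: 21.05
position: [0.4689, -0.3018, 0.1432]
tcp_rot: [[-0.212, 0.977, -0.002], [0.977, 0.212, 0.002], [0.002, -0.001, -1.0]]
force: [1.3, 0.2, -0.1]
opening: 0.531
grasp_force: 0.0
shift [-2.5  2.6 83.2] turn z 0.001 tilt fix [-0.0014 -0.0024  0.    ] pos [ 0.4689 -0.3018  0.1432] yaw 12.26 open 46.2 t 21.05 F [ 1.3  0.2 -0.1] g 0.0
tweezers 0.89 (array([ 0.4597983 , -0.24640615]), np.float64(12.461371366700222), np.float64(0.00734375493516745)) 38
[(array([ 0.4746, -0.3005,  0.0318]), 0.76)]
marker 0.58 (array([ 0.56742787, -0.27258203]), np.float64(12.386818198971746), np.float64(0.10170228592843474)) 2170
[(array([ 0.5716, -0.2817,  0.0387]), 0.93)]
tablet 0.87 (array([ 0.51887537, -0.15979507]), np.float64(-61.81465653719888), np.float64(0.05479630433993915)) 3249
[(array([ 5.198e-01, -1.570e-01,  3.000e-04]), 0.75), (array([ 0.5248, -0.2905,  0.008 ]), 0.65)]
```

```bash
python3 -m jog '-1.5 3 35 0 0 0 46;0 0 35 0 0 0 40;0 0 25 0 0 0 40;0 0 12 0 0 0 36;0 0 8 0 0 0 36;0 0 0 0 0 0 36;0 0 0 0 0 0 36' && python3 -m jog '0 0 0 0 0 0 2;0 0 0 0 0 0 2;0 0 0 0 0 0 2;0 0 0 0 0 0 2;0 0 0 0 0 0 2;0 0 0 0 0 0 2' 
python3 - <<'E'
from h import *
go([.4718,-.3035,.028],12.2)
E
```

```text
time_s: 22.28
position: [0.4733, -0.3048, 0.0298]
tcp_rot: [[-0.211, 0.977, 0.001], [0.977, 0.211, -0.001], [-0.001, 0.001, -1.0]]
force: [0.5, 0.0, -0.2]
opening: 0.412
grasp_force: 0.0
time_s: 23.02
position: [0.4729, -0.3044, 0.0291]
tcp_rot: [[-0.211, 0.977, 0.0], [0.977, 0.211, -0.0], [-0.0, 0.0, -1.0]]
force: [-0.8, 0.2, 2.3]
opening: 0.141
grasp_force: 30.0
shift [ 1.1 -0.9  1.1] turn z 0.0001 tilt fix [ 0.0001  0.0002 -0.    ] pos [ 0.4729 -0.3044  0.0291] yaw 12.21 open 12.3 t 23.02 F [-0.8  0.2  2.3] g 30.0
```

```bash
python3 -m jog '0 0 -6 0 0 0 2;0 0 -15 0 0 0 2;0 0 -30 0 0 0 2;0 0 -35 0 0 0 2;0 0 -30 0 0 0 2;0 0 0 0 0 0 2;0 0 0 0 0 0 2'
python3 - <<'E'
from h import *
go([.479,.245,.145],10.8)
c=save("wrist","tw",None,1.5)
E
```

```text
time_s: 23.9
position: [0.4724, -0.304, 0.1448]
tcp_rot: [[-0.211, 0.977, -0.0], [0.977, 0.211, 0.0], [0.001, -0.0, -1.0]]
force: [0.3, 0.1, -0.5]
opening: 0.141
grasp_force: 30.0
shift [5.352e+02 1.225e+02 1.000e-01] turn z 0.0245 tilt fix [-0.0004 -0.0005  0.    ] pos [ 0.4724 -0.304   0.1448] yaw 12.21 open 12.2 t 23.9 F [ 0.3  0.1 -0.5] g 30.0
```

View pics/tw.png

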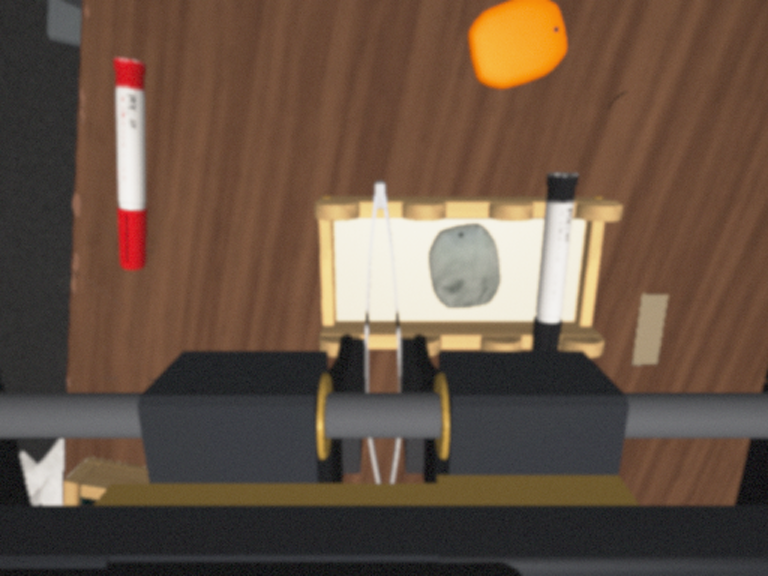

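The tweezers are held straight at (384,340). The tablet is fully visible at (464,265), long side across the rest.

```bash
python3 -m jog '25 5.2 0 0 0 0 2;45 10.2 0 0 0 0 2;48 11 0 0 0 0 2;48 11 0 0 0 0 2;48 11 0 0 0 0 2;48 11 0 0 0 0 2;48 11 0 0 0 0 2;48 11 0 0 0 0 2;48 11 0 0 0 0 2;48 11 0 0 0 0 2;46 10.5 0 0 0 0 2;35 8.6 0 0 0 0 2' && python3 -m jog '0 0 0 0 0 .0245 2;0 0 0 0 0 0 2;0 0 0 0 0 0 2' && python3 - <<'E'
from h import *
go([.479,.245,.0086],10.8)
E
python3 -m jog '0 0 30 0 0 0 2;0 0 40 0 0 0 2;0 0 35 0 0 0 2;0 0 15 0 0 0 2;0 0 0 0 0 0 2;0 0 9 0 0 0 2;0 0 0 0 0 0 2;0 0 3 0 0 0 2;0 0 0 0 0 0 2;0 0 0 0 0 0 2' && python3 - <<'E'
from h import *
go([.479,.245,.0046],10.8)
E
```

```text
time_s: 25.45
position: [0.4768, 0.247, 0.1439]
tcp_rot: [[-0.213, 0.977, -0.003], [0.977, 0.213, -0.0], [0.0, -0.003, -1.0]]
force: [0.3, -0.5, -0.5]
opening: 0.138
grasp_force: 30.0
time_s: 25.82
position: [0.4788, 0.2435, 0.1446]
tcp_rot: [[-0.186, 0.982, -0.001], [0.982, 0.186, -0.001], [-0.0, -0.002, -1.0]]
force: [0.2, 0.6, -0.7]
opening: 0.14
grasp_force: 30.0
shift [  1.5   0.7 136. ] turn z -0.001 tilt fix [-0.0015  0.0003  0.    ] pos [0.4788 0.2435 0.1446] yaw 10.74 open 12.2 t 25.82 F [ 0.2  0.6 -0.7] g 30.0
time_s: 27.08
position: [0.4795, 0.2445, 0.0131]
tcp_rot: [[-0.188, 0.982, 0.0], [0.982, 0.188, 0.0], [0.0, 0.0, -1.0]]
force: [0.5, 0.2, 0.1]
opening: 0.141
grasp_force: 30.0
shift [ 0.6 -0.4  8.5] turn z 0.0001 tilt fix [ 0.0003 -0.      0.    ] pos [0.4795 0.2445 0.0131] yaw 10.81 open 12.3 t 27.07 F [0.5 0.2 0.1] g 30.0
```

```bash
for i in 1; do python3 -m jog '0 0 4 0 0 0 2;0 0 0 0 0 0 2;0 0 0 0 0 0 2'; python3 -m jog '0 0 2 0 0 0 2;0 0 0 0 0 0 2;0 0 0 0 0 0 2'; python3 -m jog '0 0 1.5 0 0 0 2;0 0 0 0 0 0 2;0 0 0 0 0 0 2'; done | grep -E "pos|force"
```

```text
position: [0.4794, 0.2444, 0.0088]
force: [-0.8, 0.2, -0.7]
grasp_force: 30.0
position: [0.4795, 0.2444, 0.0069]
force: [0.3, -0.4, 0.7]
grasp_force: 30.0
position: [0.4795, 0.2444, 0.0054]
force: [-0.1, -0.7, -0.2]
grasp_force: 30.0
```

```bash
python3 -m jog '0 0 .8 0 0 0 2;0 0 0 0 0 0 2;0 0 0 0 0 0 2' | grep -E "pos|force"; python3 -m jog '0 0 0 0 0 0 34;0 0 0 0 0 0 34;0 0 0 0 0 0 34;0 0 0 0 0 0 34;0 0 -15 0 0 0 34;0 0 -40 0 0 0 34;0 0 -45 0 0 0 34;0 0 -40 0 0 0 34;0 0 0 0 0 0 40;0 0 0 0 0 0 40'|grep -E "pos|force"
python3 - <<'E'
from h import *
go([.570,-.2837,.145],12.2)
c=capture("wrist")
for n,z in(("tweezers",.010),("torch",.0185)):
  for r in trace("wrist",n)[:2]: print(n,r["conf"],axisfit(c,r["pixels"],z),r["pixels"].sum())
  print([(np.round(d["at"],4),d["conf"]) for d in place_of("wrist",n)[:2]])
E
```

```text
position: [0.4795, 0.2444, 0.0046]
force: [0.7, 0.5, -0.1]
grasp_force: 30.0
position: [0.4789, 0.2443, 0.1449]
force: [0.2, 0.3, -0.5]
grasp_force: 0.0
shift [-5.357e+02 -9.500e+00 -1.000e-01] turn z -0.0244 tilt fix [-0.0002  0.      0.    ] pos [0.4789 0.2443 0.1449] yaw 10.8 open 39.2 t 29.82 F [ 0.2  0.3 -0.5] g 0.0
tweezers 0.76 (array([0.47536476, 0.26018259]), np.float64(10.730880387471665), np.float64(0.09550490371816489)) 258
[(array([0.4807, 0.2483, 0.0039]), 0.74)]
torch 0.77 (array([0.42636729, 0.23730862]), np.float64(10.09650175602307), np.float64(0.11082223277745805)) 2709
[(array([0.4268, 0.2378, 0.0189]), 0.7)]
```

```bash
python3 -m jog '-44.6 -.8 0 0 0 0 40;-44.6 -.8 0 0 0 0 40;-44.6 -.8 0 0 0 0 40;-44.6 -.8 0 0 0 0 40;-44.6 -.8 0 0 0 0 40;-44.6 -.8 0 0 0 0 40;-44.6 -.8 0 0 0 0 40;-44.6 -.8 0 0 0 0 40;-44.6 -.8 0 0 0 0 40;-44.6 -.8 0 0 0 0 40;-44.6 -.8 0 0 0 0 40;-44.6 -.8 0 0 0 0 40' && python3 -m jog '0 0 0 0 0 -.0244 40;0 0 0 0 0 0 40;0 0 0 0 0 0 40;0 0 30 0 0 0 40;0 0 30 0 0 0 40;0 0 0 0 0 0 40;0 0 0 0 0 0 40'
python3 - <<'E'
from h import *
go([.570,-.2837,.030],12.2)
E
```

```text
time_s: 31.58
position: [0.57, -0.2843, 0.1435]
tcp_rot: [[-0.187, 0.982, -0.002], [0.982, 0.187, 0.001], [0.002, -0.001, -1.0]]
force: [0.2, -0.2, 0.7]
opening: 0.462
grasp_force: 0.0
time_s: 32.45
position: [0.571, -0.2827, 0.0856]
tcp_rot: [[-0.212, 0.977, 0.001], [0.977, 0.212, -0.001], [-0.001, 0.001, -1.0]]
force: [0.5, -0.0, 0.1]
opening: 0.456
grasp_force: 0.0
shift [-0.7 -1.2 55.6] turn z 0.0009 tilt fix [ 0.0008  0.0008 -0.    ] pos [ 0.571  -0.2827  0.0856] yaw 12.25 open 39.7 t 32.45 F [ 0.5 -0.   0.1] g 0.0
```

```bash
python3 -m jog '-.5 -1 25 0 0 0 40;0 0 20 0 0 0 40;0 0 10.5 0 0 0 40;0 0 0 0 0 0 40;0 0 0 0 0 0 40' | grep -E "pos|force" && python3 -m jog '0 0 0 0 0 0 2;0 0 0 0 0 0 2;0 0 0 0 0 0 2;0 0 0 0 0 0 2;0 0 0 0 0 0 2;0 0 0 0 0 0 2' 
python3 -m jog '0 0 -6 0 0 0 2;0 0 -15 0 0 0 2;0 0 -30 0 0 0 2;0 0 -35 0 0 0 2;0 0 -30 0 0 0 2;0 0 0 0 0 0 2;0 0 0 0 0 0 2'
python3 - <<'E'
from h import *
go([.532,.255,.145],10.8)
E
```

```text
position: [0.5699, -0.2841, 0.0297]
force: [0.7, 0.8, 0.6]
grasp_force: 0.0
time_s: 33.83
position: [0.5696, -0.2838, 0.0294]
tcp_rot: [[-0.211, 0.977, 0.0], [0.977, 0.211, -0.0], [-0.0, 0.0, -1.0]]
force: [0.1, 0.6, 3.0]
opening: 0.18
grasp_force: 30.0
time_s: 34.7
position: [0.5689, -0.2834, 0.1449]
tcp_rot: [[-0.211, 0.977, -0.001], [0.977, 0.211, 0.0], [0.001, -0.001, -1.0]]
force: [-0.4, 0.4, 0.2]
opening: 0.181
grasp_force: 30.0
shift [5.341e+02 7.770e+01 2.000e-01] turn z 0.0244 tilt fix [-0.0006 -0.0006  0.    ] pos [ 0.5689 -0.2834  0.1449] yaw 12.2 open 15.8 t 34.7 F [-0.4  0.4  0.2] g 30.0
```

```bash
python3 -m jog '25 3.6 0 0 0 0 2;45 6.5 0 0 0 0 2;48 7 0 0 0 0 2;48 7 0 0 0 0 2;48 7 0 0 0 0 2;48 7 0 0 0 0 2;48 7 0 0 0 0 2;48 7 0 0 0 0 2;48 7 0 0 0 0 2;48 7 0 0 0 0 2;46 6.7 0 0 0 0 2;34 4.9 0 0 0 0 2' |grep time && python3 -m jog '0 0 0 0 0 .0245 2;0 0 0 0 0 0 2;0 0 30 0 0 0 2;0 0 40 0 0 0 2;0 0 35 0 0 0 2;0 0 15 0 0 0 2;0 0 0 0 0 0 2;0 0 9 0 0 0 2;0 0 0 0 0 0 2;0 0 0 0 0 0 2' && python3 - <<'E'
from h import *
go([.532,.2546,.0049],10.8)
E
```

```text
time_s: 36.2
time_s: 37.45
position: [0.533, 0.2548, 0.0169]
tcp_rot: [[-0.187, 0.982, 0.001], [0.982, 0.187, 0.0], [0.0, 0.001, -1.0]]
force: [0.2, 0.8, -0.7]
opening: 0.18
grasp_force: 30.0
shift [-0.  -1.1 12. ] turn z 0.0 tilt fix [ 0.0013 -0.0001  0.    ] pos [0.533  0.2548 0.0169] yaw 10.8 open 15.7 t 37.45 F [ 0.2  0.8 -0.7] g 30.0
```

```bash
(python3 -m jog '0 0 8 0 0 0 2;0 0 0 0 0 0 2;0 0 0 0 0 0 2'; python3 -m jog '0 0 3 0 0 0 2;0 0 0 0 0 0 2;0 0 0 0 0 0 2'; python3 -m jog '0 0 1 0 0 0 2;0 0 0 0 0 0 2;0 0 0 0 0 0 2'; python3 -m jog '0 0 .8 0 0 0 2;0 0 0 0 0 0 2;0 0 0 0 0 0 2';  python3 -m jog '0 0 0 0 0 0 34;0 0 0 0 0 0 34;0 0 0 0 0 0 34;0 0 0 0 0 0 34;0 0 -15 0 0 0 34;0 0 -40 0 0 0 34;0 0 -45 0 0 0 34;0 0 -40 0 0 0 34;0 0 0 0 0 0 64;0 0 0 0 0 0 64' )| grep -E "pos|force"
python3 - <<'E'
from h import *
c=save("wrist","m1",None,1.5)
for n,z in(("tweezers",.010),("torch",.0185),("marker",.0125)):
  for r in trace("wrist",n)[:2]: print(n,r["conf"],axisfit(c,r["pixels"],z),r["pixels"].sum())
  print([(np.round(d["at"],4),d["conf"]) for d in place_of("wrist",n)[:2]])
c=capture("scene")
for d in place_of("scene","tablet"): print(np.round(d["at"],4),d["conf"])
for r in trace("scene","tablet")[:2]:
  v,u=np.nonzero(r["pixels"]); P=np.array([ray(c,(a,b),.011)[:2] for a,b in zip(u,v)],np.float32)*1000
  print(r["conf"],cv2.minAreaRect(P))
go([.5235,-.2905,.145],12.2)
E
```

```text
position: [0.5325, 0.2546, 0.008]
force: [0.4, -0.9, 0.1]
grasp_force: 30.0
position: [0.5325, 0.2546, 0.0051]
force: [0.4, -0.1, 0.3]
grasp_force: 30.0
position: [0.5326, 0.2547, 0.0044]
force: [0.4, 1.1, 2.8]
grasp_force: 30.0
position: [0.5327, 0.2547, 0.0043]
force: [-1.9, -0.1, 8.4]
grasp_force: 30.0
position: [0.532, 0.2545, 0.1435]
force: [0.5, 0.9, 0.1]
grasp_force: 0.0
tweezers 0.65 (array([0.47756743, 0.25446555]), np.float64(12.362890683594438), np.float64(0.10769515534736665)) 1112
[(array([0.4821, 0.2469, 0.0042]), 0.86)]
torch 0.7 (array([0.42666667, 0.23763424]), np.float64(10.398863291434044), np.float64(0.11031149290088152)) 3058
[(array([0.4289, 0.2419, 0.019 ]), 0.9)]
marker 0.9 (array([0.53427968, 0.25364891]), np.float64(10.88341716726416), np.float64(0.1255553301412736)) 2142
[(array([0.5319, 0.2548, 0.0151]), 0.64)]
[ 0.5189 -0.1569  0.0067] 0.73
[ 0.5205 -0.2921  0.004 ] 0.72
[ 0.517  -0.2956 -0.0016] 0.48
0.83 ((521.0488891601562, -293.39532470703125), (44.974979400634766, 54.16276550292969), 18.724931716918945)
0.52 ((515.1829223632812, -161.6245880126953), (56.366485595703125, 44.39748001098633), 32.4111442565918)
shift [-533.7 -110.9   -2. ] turn z -0.0245 tilt fix [-0.0008  0.0001  0.    ] pos [0.5324 0.2545 0.1429] yaw 10.79 open 63.7 t 40.7 F [-0.   0.5  0. ] g 0.0
```

View pics/m1.png

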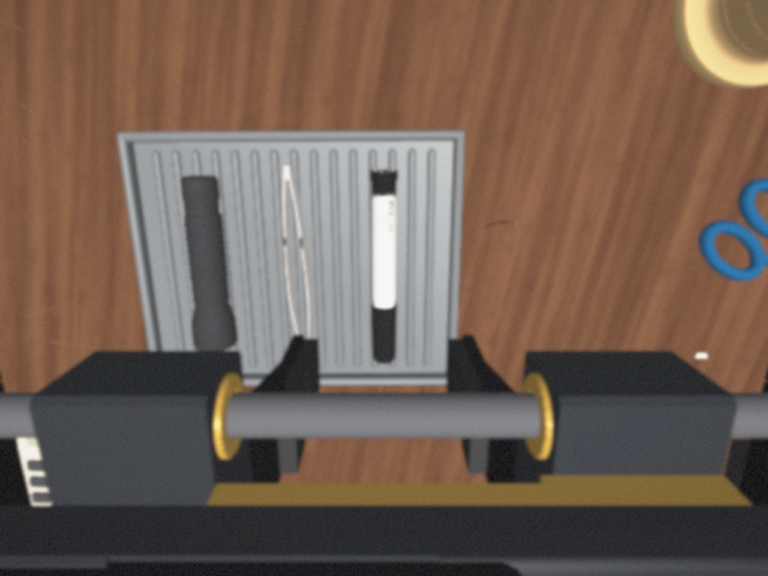

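All three tools lie on the tray parallel to the ribs: torch (208,260), tweezers (295,250), marker (384,265). Next I'll go over to the tablet.

```bash
python3 -m jog '-44.5 -9.2 0 0 0 0 64;-44.5 -9.2 0 0 0 0 64;-44.5 -9.2 0 0 0 0 64;-44.5 -9.2 0 0 0 0 64;-44.5 -9.2 0 0 0 0 64;-44.5 -9.2 0 0 0 0 64;-44.5 -9.2 0 0 0 0 64;-44.5 -9.2 0 0 0 0 64;-44.5 -9.2 0 0 0 0 64;-44.5 -9.2 0 0 0 0 64;-44.5 -9.2 0 0 0 0 64;-44.5 -9.2 0 0 0 0 64' |grep time; python3 -m jog '0 0 0 0 0 -.0875 64;0 0 0 0 0 -.0875 64;0 0 0 0 0 0 64;0 0 0 0 0 0 64'
python3 - <<'E'
from h import *
for k in("wrist","side","scene"):
  c=capture(k)
  for r in trace(k,"tablet")[:2]:
    v,u=np.nonzero(r["pixels"]); P=np.array([ray(c,(a,b),.010)[:2] for a,b in zip(u,v)],np.float32)*1000
    print(k,r["conf"],cv2.minAreaRect(P),P.shape)
go([.5215,-.2925,.145],18)
E
```

```text
time_s: 42.2
time_s: 42.7
position: [0.5242, -0.2905, 0.1433]
tcp_rot: [[-0.354, 0.935, -0.0], [0.935, 0.354, 0.0], [0.0, -0.0, -1.0]]
force: [-0.1, 0.2, 0.2]
opening: 0.74
grasp_force: 0.0
wrist 0.7 ((524.4853515625, -291.4035949707031), (44.09406661987305, 53.986690521240234), 20.852144241333008) (2260, 2)
wrist 0.62 ((520.27685546875, -159.48423767089844), (53.90471649169922, 44.56551742553711), 28.140945434570312) (3159, 2)
side 0.8 ((521.7053833007812, -291.52935791015625), (47.46425247192383, 52.22401809692383), 13.440933227539062) (256, 2)
side 0.65 ((515.7777099609375, -165.56353759765625), (54.90446472167969, 42.82843017578125), 33.98161697387695) (211, 2)
scene 0.78 ((521.1688842773438, -291.83343505859375), (47.20610046386719, 53.250614166259766), 18.79679298400879) (443, 2)
scene 0.7 ((515.031494140625, -161.66387939453125), (54.152565002441406, 44.462703704833984), 29.804790496826172) (340, 2)
shift [-0.9 -3.2 -1.6] turn z 0.0492 tilt fix [ 0.      0.0001 -0.    ] pos [ 0.5242 -0.2905  0.1434] yaw 20.82 open 63.9 t 43.0 F [-0.5  0.   0.1] g 0.0
```

```bash
(python3 -m jog '-.5 -1.2 30 0 0 0 64;0 0 40 0 0 0 64;0 0 35 0 0 0 64;0 0 15 0 0 0 64;0 0 8 0 0 0 64;0 0 0 0 0 0 64;0 0 0 0 0 0 64';python3 -m jog '0 0 5 0 0 0 64;0 0 0 0 0 0 64;0 0 0 0 0 0 64';python3 -m jog '0 0 2 0 0 0 64;0 0 0 0 0 0 64;0 0 0 0 0 0 64';python3 -m jog '0 0 2 0 0 0 64;0 0 0 0 0 0 64;0 0 0 0 0 0 64')| grep -E "pos|force:"
```

```text
position: [0.524, -0.2921, 0.0165]
force: [0.4, -0.1, -0.3]
grasp_force: 0.0
position: [0.5232, -0.2916, 0.0105]
force: [-0.3, -0.5, 0.8]
grasp_force: 0.0
position: [0.5232, -0.2915, 0.0083]
force: [-0.1, 0.4, -0.6]
grasp_force: 0.0
position: [0.5232, -0.2915, 0.0063]
force: [-0.0, -0.2, -0.5]
grasp_force: 0.0
```

```bash
(python3 -m jog '0 0 1.3 0 0 0 64;0 0 0 0 0 0 64;0 0 0 0 0 0 64';python3 -m jog '0 0 1 0 0 0 64;0 0 0 0 0 0 64;0 0 0 0 0 0 64';python3 -m jog '0 0 1 0 0 0 64;0 0 0 0 0 0 64;0 0 0 0 0 0 64')| grep -E "pos|force:"
```

```text
position: [0.5232, -0.2915, 0.005]
force: [0.5, 0.3, 0.2]
grasp_force: 0.0
position: [0.5232, -0.2916, 0.0041]
force: [0.4, -0.3, -0.2]
grasp_force: 0.0
position: [0.5232, -0.2915, 0.003]
force: [-0.5, -0.9, 1.1]
grasp_force: 0.0
```

```bash
(python3 -m jog '0 0 .5 0 0 0 64;0 0 0 0 0 0 38;0 0 0 0 0 0 38;0 0 0 0 0 0 38;0 0 0 0 0 0 38;0 0 0 0 0 0 38;0 0 0 0 0 0 38')| grep -E "pos|force|open"
```

```text
position: [0.5233, -0.2916, 0.0032]
force: [-0.5, 0.5, 5.4]
opening: 0.469
grasp_force: 28.0
```

```bash
(python3 -m jog '0 0 0 0 0 0 64;0 0 0 0 0 0 64;0 0 0 0 0 0 64;0 0 0 0 0 0 64';python3 -m jog '0 0 1 0 0 0 64;0 0 0 0 0 0 64;0 0 0 0 0 0 64';python3 -m jog '0 0 1 0 0 0 64;0 0 0 0 0 0 64;0 0 0 0 0 0 64';python3 -m jog '0 0 1 0 0 0 64;0 0 0 0 0 0 64;0 0 0 0 0 0 64')| grep -E "pos|force|open"
```

```text
position: [0.5231, -0.2915, 0.0022]
force: [0.2, -0.2, -0.4]
opening: 0.724
grasp_force: 0.0
position: [0.5232, -0.2916, 0.0015]
force: [-0.9, 0.6, -0.3]
opening: 0.735
grasp_force: 0.0
position: [0.5232, -0.2915, 0.0005]
force: [0.2, 0.1, -0.1]
opening: 0.729
grasp_force: 0.0
position: [0.5233, -0.2916, 0.0]
force: [-1.4, 1.4, 5.3]
opening: 0.737
grasp_force: 2.7
```

Floor contact comes at TCP z≈0, so the tip sits about 5 mm above the reported TCP. Back off 0.8 mm and close.

```bash
(python3 -m jog '0 0 -1.2 0 0 0 64;0 0 0 0 0 0 64;0 0 0 0 0 0 38;0 0 0 0 0 0 38;0 0 0 0 0 0 38;0 0 0 0 0 0 38;0 0 0 0 0 0 38;0 0 0 0 0 0 38'; python3 -m jog '0 0 -5 0 0 0 38;0 0 -10 0 0 0 38;0 0 -20 0 0 0 38;0 0 -30 0 0 0 38;0 0 -35 0 0 0 38;0 0 -20 0 0 0 38;0 0 0 0 0 0 38;0 0 0 0 0 0 38')| grep -E "pos|force|open"
python3 - <<'E'
from h import *
c=save("wrist","tb",None,1.5)
go([.594,.0263,.12],99.4)
print(read_state()["joint_positions"])
E
```

```text
position: [0.5232, -0.2915, 0.0007]
force: [0.3, 0.1, -0.4]
opening: 0.484
grasp_force: 30.0
position: [0.5227, -0.2912, 0.1204]
force: [-1.0, -0.0, -1.6]
opening: 0.485
grasp_force: 30.0
shift [2.712e+02 1.796e+02 2.000e-01] turn z -1.3715 tilt fix [-0.001  -0.0018  0.    ] pos [ 0.5225 -0.291   0.1199] yaw 20.82 open 42.0 t 50.67 F [-0.   0.3  0.7] g 30.0
[-3.98104511e+01  3.52840367e+01  9.09250579e+01  6.42554655e-04
  5.39058674e+01 -6.06284645e+01]
```

View pics/tb.png

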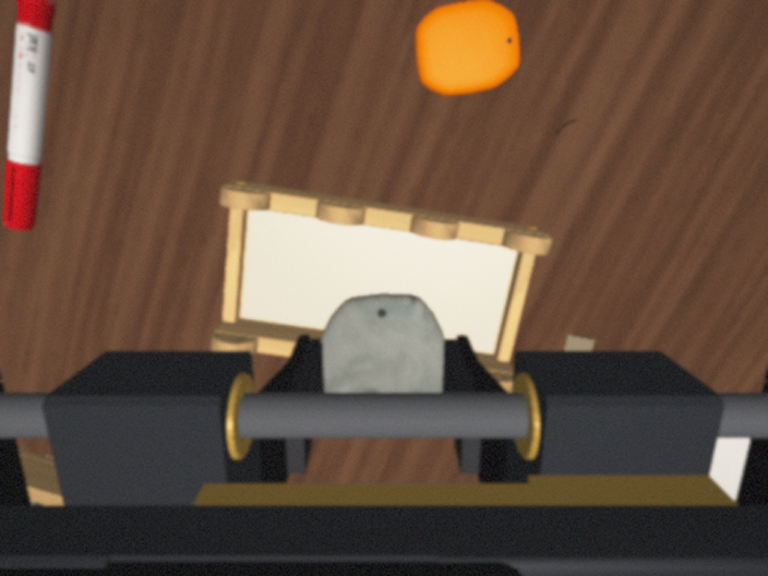

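The tablet is held level between the pads (383,345). I'll turn it, then carry it to the pan.

```bash
(python3 -m jog '0 0 0 0 0 -.1 38;0 0 0 0 0 -.17 38;0 0 0 0 0 -.17 38;0 0 0 0 0 -.17 38;0 0 0 0 0 -.17 38;0 0 0 0 0 -.17 38;0 0 0 0 0 -.17 38;0 0 0 0 0 -.17 38;0 0 0 0 0 -.08 38;0 0 0 0 0 0 38;0 0 0 0 0 0 38')| grep -E "pos|force|open"
python3 - <<'E'
from h import *
go([.594,.0263,.12],99.4)
E
```

```text
position: [0.5228, -0.2913, 0.12]
force: [-0.3, 0.1, -1.0]
opening: 0.484
grasp_force: 30.0
shift [-1.213e+02  3.020e+02  2.000e-01] turn z -0.0027 tilt fix [ 0.0011 -0.001   0.    ] pos [ 0.5228 -0.2913  0.12  ] yaw 99.25 open 42.1 t 52.05 F [-0.3  0.1 -1. ] g 30.0
```

```bash
(python3 -m jog '-10 24 0 0 0 0 38;-16 40 0 0 0 0 38;-17 43 0 0 0 0 38;-17 43 0 0 0 0 38;-17 43 0 0 0 0 38;-17 43 0 0 0 0 38;-16 40 0 0 0 0 38;-11.3 26 0 0 0 0 38;0 0 0 0 0 0 38;0 0 0 0 0 0 38;0 0 0 0 0 0 38')| grep -E "pos|force|open"
python3 - <<'E'
from h import *
for k in("scene","side"):
    c=capture(k);im=c["color"].astype(int)
    for r in trace(k,"tablet"):
        v,u=np.nonzero(r["pixels"]); P=np.array([ray(c,(a,b),.129)[:2] for a,b in zip(u,v)],np.float32)*1000
        print(k,r["conf"],cv2.minAreaRect(P))
go([.594,.0263,.04],99.4)
E
```

```text
position: [0.5938, 0.0249, 0.1207]
force: [-1.2, 0.5, -1.2]
opening: 0.482
grasp_force: 30.0
scene 0.7 ((450.78131103515625, -221.2783966064453), (45.648834228515625, 35.7310676574707), 25.923107147216797)
scene 0.56 ((586.498291015625, 30.609622955322266), (54.8132438659668, 33.469207763671875), 48.89413070678711)
side 0.6 ((580.4595336914062, 23.907941818237305), (46.7401123046875, 25.37611961364746), 68.29183197021484)
side 0.53 ((465.02587890625, -284.1833190917969), (47.9503059387207, 36.966285705566406), 32.58363723754883)
shift [-0.2  1.  80.8] turn z -0.0029 tilt fix [-0.     -0.0001  0.    ] pos [0.5939 0.0253 0.1208] yaw 99.23 open 42.2 t 53.62 F [-0.5  0.6 -0.7] g 30.0
```

```bash
(python3 -m jog '0 1 25 0 0 0 38;0 0 30 0 0 0 38;0 0 25 0 0 0 38;0 0 15 0 0 0 38;0 0 5 0 0 0 38;0 0 0 0 0 0 38;0 0 0 0 0 0 38';python3 -m jog '0 0 4 0 0 0 38;0 0 0 0 0 0 38;0 0 0 0 0 0 38';python3 -m jog '0 0 2 0 0 0 38;0 0 0 0 0 0 38;0 0 0 0 0 0 38')| grep -E "pos|force|open"
```

```text
position: [0.5946, 0.027, 0.0217]
force: [-0.0, -0.1, -0.1]
opening: 0.488
grasp_force: 30.0
position: [0.5939, 0.0271, 0.0168]
force: [-0.5, 0.6, -0.4]
opening: 0.486
grasp_force: 30.0
position: [0.5938, 0.0271, 0.0147]
force: [-0.3, 0.1, -1.0]
opening: 0.491
grasp_force: 30.0
```

```bash
(python3 -m jog '0 0 .9 0 0 0 38;0 0 0 0 0 0 38;0 0 0 0 0 0 38'; python3 -m jog '0 0 0 0 0 0 58;0 0 0 0 0 0 58;0 0 0 0 0 0 58;0 0 0 0 0 0 58;0 0 -10 0 0 0 58;0 0 -35 0 0 0 58;0 0 -40 0 0 0 58;0 0 -40 0 0 0 58;0 0 0 0 0 0 46;0 0 0 0 0 0 46')| grep -E "pos|force|open"
python3 - <<'E'
from h import *
for k in("wrist","side","scene"):
    c=capture(k)
    if k=="wrist": save(k,"pan",None,1.5)
    for r in trace(k,"tablet")[:2]:
        v,u=np.nonzero(r["pixels"]); P=np.array([ray(c,(a,b),.024)[:2] for a,b in zip(u,v)],np.float32)*1000
        print(k,r["conf"],cv2.minAreaRect(P))
    r=trace(k,"scale")
    print([(np.round(d["at"],4),d["conf"]) for d in place_of(k,"scale")])
go([.427,.238,.145],10.72)
E
```

```text
position: [0.5938, 0.0271, 0.0138]
force: [-0.0, -1.1, -0.5]
opening: 0.488
grasp_force: 30.0
position: [0.5933, 0.0272, 0.1389]
force: [0.3, -0.1, 0.0]
opening: 0.556
grasp_force: 0.0
wrist 0.85 ((521.5974731445312, -146.00823974609375), (50.994014739990234, 42.34886932373047), 30.731454849243164)
wrist 0.83 ((594.839111328125, 27.078454971313477), (54.78955078125, 44.41423797607422), 9.379716873168945)
[(array([ 5.653e-01,  2.380e-02, -4.000e-04]), 0.68)]
side 0.71 ((591.6185913085938, 22.63336181640625), (51.18320083618164, 44.422664642333984), 7.060537338256836)
side 0.58 ((510.19549560546875, -179.1658477783203), (55.000553131103516, 42.40148162841797), 32.5836067199707)
[(array([ 0.5687,  0.0196, -0.0071]), 0.75)]
scene 0.87 ((508.02056884765625, -167.458251953125), (52.258018493652344, 42.23420333862305), 45.5967903137207)
scene 0.53 ((591.1432495117188, 25.596603393554688), (57.74200439453125, 46.53469467163086), 13.185809135437012)
[(array([0.5685, 0.0185, 0.0042]), 0.69)]
shift [130.5 235.1  -6.2] turn z 1.5462 tilt fix [ 0.     -0.0001  0.    ] pos [0.5939 0.0271 0.1388] yaw 99.31 open 45.9 t 57.52 F [0.7 0.2 1.6] g 0.0
```

View pics/pan.png

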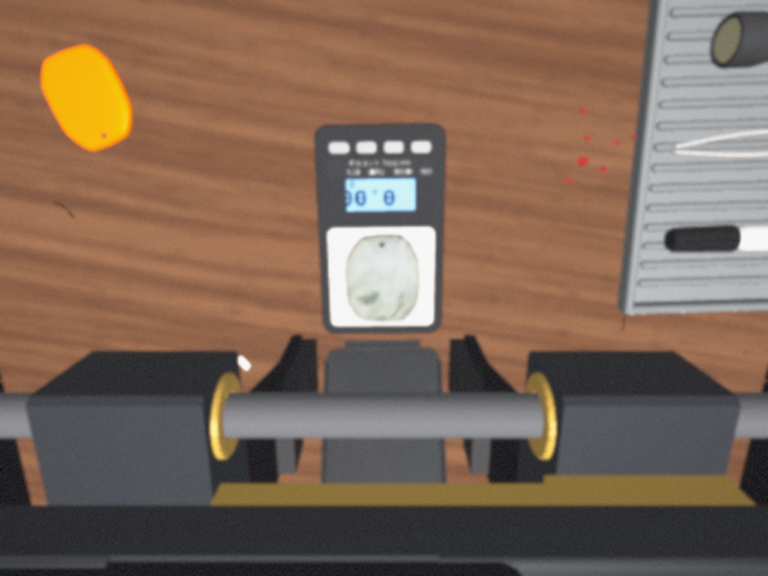

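The tablet lies centred on the pan (383,278). Now I'll take the tools back, torch first.

```bash
(python3 -m jog '0 0 0 0 0 .17 46;0 0 0 0 0 .17 46;0 0 0 0 0 .17 46;0 0 0 0 0 .17 46;0 0 0 0 0 .17 46;0 0 0 0 0 .17 46;0 0 0 0 0 .17 46;0 0 0 0 0 .17 46;0 0 0 0 0 .1862 46;0 0 0 0 0 0 46;0 0 0 0 0 0 46')| grep -E "pos|force|open"
python3 - <<'E'
from h import *
go([.427,.238,.139],10.72)
E
```

```text
position: [0.5939, 0.0271, 0.1389]
force: [0.2, 0.3, -0.7]
opening: 0.531
grasp_force: 0.0
shift [ 2.386e+02 -1.240e+02 -1.000e-01] turn z 0.0028 tilt fix [ 0.      0.0001 -0.    ] pos [0.5939 0.0271 0.1389] yaw 10.88 open 46.2 t 58.9 F [ 0.2  0.3 -0.7] g 0.0
```

```bash
(python3 -m jog '40 -20.6 0 0 0 .003 46;40 -20.7 0 0 0 0 46;40 -20.7 0 0 0 0 46;40 -20.7 0 0 0 0 46;40 -20.7 0 0 0 0 46;38.6 -20.6 0 0 0 0 46;0 0 0 0 0 0 46;0 0 0 0 0 0 46;0 0 40 0 0 0 46;0 0 0 0 0 0 46;0 0 0 0 0 0 46')| grep -E "pos|force|open"
python3 - <<'E'
from h import *
go([.427,.238,.0095],10.72)
E
```

```text
position: [0.4292, 0.2384, 0.0993]
force: [0.9, -0.4, -0.0]
opening: 0.53
grasp_force: 0.0
shift [ 0.  -2.2 89.8] turn z -0.004 tilt fix [ 0.0006 -0.      0.    ] pos [0.4292 0.2384 0.0993] yaw 10.49 open 46.1 t 60.27 F [ 0.9 -0.4 -0. ] g 0.0
```

```bash
(python3 -m jog '0 -2 35 0 0 -.004 46;0 0 30 0 0 0 46;0 0 15 0 0 0 46;0 0 9.8 0 0 0 46;0 0 0 0 0 0 46;0 0 0 0 0 0 46;0 0 0 0 0 0 5;0 0 0 0 0 0 5;0 0 0 0 0 0 5;0 0 0 0 0 0 5;0 0 0 0 0 0 5;0 0 0 0 0 0 5'
python3 -m jog '0 0 -8 0 0 0 5;0 0 -25 0 0 0 5;0 0 -40 0 0 0 5;0 0 -40 0 0 0 5;0 0 -22 0 0 0 5;0 0 0 0 0 0 5;0 0 0 0 0 0 5' )| grep -E "pos|force|open"
python3 - <<'E'
from h import *
go([.5204,-.2943,.145],12.1)
E
```

```text
position: [0.4252, 0.2383, 0.0093]
force: [-3.5, 0.0, 5.7]
opening: 0.304
grasp_force: 30.0
position: [0.4258, 0.2383, 0.1434]
force: [-0.9, 0.9, -1.4]
opening: 0.306
grasp_force: 30.0
shift [-540.9   -6.6   -1.5] turn z -0.0231 tilt fix [-0.0009  0.0001  0.    ] pos [0.4258 0.2383 0.1434] yaw 10.78 open 26.7 t 62.65 F [-0.9  0.9 -1.4] g 30.0
```

```bash
(python3 -m jog '-25 -.3 0 0 0 0 5;-45 -.6 0 0 0 0 5;-49 -.6 0 0 0 0 5;-49 -.6 0 0 0 0 5;-49 -.6 0 0 0 0 5;-49 -.6 0 0 0 0 5;-49 -.6 0 0 0 0 5;-49 -.6 0 0 0 0 5;-49 -.6 0 0 0 0 5;-49 -.6 0 0 0 0 5;-45 -.6 0 0 0 0 5;-33.9 -.4 0 0 0 0 5'
python3 -m jog '0 0 0 0 0 -.0231 5;0 0 0 0 0 0 5;0 0 30 0 0 0 5;0 0 30 0 0 0 5;0 0 0 0 0 0 5;0 0 0 0 0 0 5' )| grep -E "pos|force|open"
python3 - <<'E'
from h import *
go([.5204,-.2943,.035],12.1)
E
```

```text
position: [0.5202, -0.2959, 0.1419]
force: [0.4, -0.1, -0.5]
opening: 0.305
grasp_force: 30.0
position: [0.5211, -0.2934, 0.0846]
force: [-0.2, 0.5, 0.1]
opening: 0.307
grasp_force: 30.0
shift [-0.7 -0.9 49.6] turn z 0.001 tilt fix [ 0.0002  0.0001 -0.    ] pos [ 0.5211 -0.2934  0.0846] yaw 12.16 open 26.7 t 64.9 F [-0.2  0.5  0.1] g 30.0
```

```bash
(python3 -m jog '-.7 -.8 20 0 0 0 5;0 0 18 0 0 0 5;0 0 8 0 0 0 5;0 0 0 0 0 0 5;0 0 0 0 0 0 5'
python3 -m jog '0 0 2.5 0 0 0 5;0 0 0 0 0 0 5;0 0 0 0 0 0 5';python3 -m jog '0 0 1 0 0 0 5;0 0 0 0 0 0 5;0 0 0 0 0 0 5' )| grep -E "pos|force|open"
```

```text
position: [0.5205, -0.2953, 0.0385]
force: [-0.1, -0.5, -0.2]
opening: 0.311
grasp_force: 30.0
position: [0.5202, -0.295, 0.0357]
force: [-0.1, -0.5, -0.2]
opening: 0.315
grasp_force: 30.0
position: [0.5203, -0.2951, 0.0349]
force: [-0.8, 0.5, 3.8]
opening: 0.31
grasp_force: 30.0
```

Contact at the original height. Release it and fetch the marker.

```bash
(python3 -m jog '0 0 0 0 0 0 44;0 0 0 0 0 0 44;0 0 0 0 0 0 44;0 0 0 0 0 0 44;0 0 -12 0 0 0 44;0 0 -38 0 0 0 44;0 0 -40 0 0 0 44;0 0 -20 0 0 0 36;0 0 0 0 0 0 36;0 0 0 0 0 0 36')| grep -E "pos|force|open"
python3 - <<'E'
from h import *
for k,n,z in (("side","torch",.0438),("scene","torch",.0438)):
    c=capture(k)
    for r in trace(k,n)[:1]: print(k,n,r["conf"],axisfit(c,r["pixels"],z))
go([.5327,.2547,.145],10.8)
E
```

```text
position: [0.5196, -0.2945, 0.1441]
force: [0.1, -0.1, -0.6]
opening: 0.421
grasp_force: 0.0
side torch 0.79 (array([ 0.51855864, -0.29380015]), np.float64(9.225411164854703), np.float64(0.12116458770218436))
scene torch 0.78 (array([ 0.51900193, -0.29267589]), np.float64(12.654069316746138), np.float64(0.10831719183145665))
shift [534.2 128.   -0.8] turn z 0.0227 tilt fix [-0.0015 -0.0019  0.    ] pos [ 0.5195 -0.2945  0.1433] yaw 12.1 open 36.1 t 67.72 F [-0.6 -0.   0.2] g 0.0
```

```bash
(python3 -m jog '44.5 10.7 0 0 0 0 36;44.5 10.7 0 0 0 0 36;44.5 10.7 0 0 0 0 36;44.5 10.7 0 0 0 0 36;44.5 10.7 0 0 0 0 36;44.5 10.7 0 0 0 0 36;44.5 10.7 0 0 0 0 36;44.5 10.7 0 0 0 0 36;44.5 10.7 0 0 0 0 36;44.5 10.7 0 0 0 0 36;44.5 10.7 0 0 0 0 36;44.7 10.3 0 0 0 0 36'
python3 -m jog '0 0 0 0 0 .0227 36;0 0 0 0 0 0 36;0 0 30 0 0 0 36;0 0 30 0 0 0 36;0 0 20 0 0 0 36;0 0 0 0 0 0 36;0 0 0 0 0 0 36' )| grep -E "pos|force|open"
python3 - <<'E'
from h import *
go([.5327,.2547,.005],10.8)
E
```

```text
position: [0.5329, 0.2556, 0.1438]
force: [0.8, -1.3, -0.4]
opening: 0.412
grasp_force: 0.0
position: [0.5339, 0.2534, 0.0651]
force: [0.2, -0.1, -0.5]
opening: 0.408
grasp_force: 0.0
shift [ 1.5 -1.  60.1] turn z -0.0012 tilt fix [ 0.0007  0.     -0.    ] pos [0.5339 0.2534 0.0651] yaw 10.73 open 35.5 t 70.1 F [ 0.2 -0.1 -0.5] g 0.0
```

```bash
(python3 -m jog '1.2 -.8 25 0 0 0 36;0 0 20 0 0 0 36;0 0 10 0 0 0 36;0 0 5.2 0 0 0 36;0 0 0 0 0 0 36;0 0 0 0 0 0 36;0 0 0 0 0 0 2;0 0 0 0 0 0 2;0 0 0 0 0 0 2;0 0 0 0 0 0 2;0 0 0 0 0 0 2;0 0 0 0 0 0 2'
python3 -m jog '0 0 -8 0 0 0 2;0 0 -25 0 0 0 2;0 0 -40 0 0 0 2;0 0 -40 0 0 0 2;0 0 -27 0 0 0 2;0 0 0 0 0 0 2;0 0 0 0 0 0 2' )| grep -E "pos|force|open"
python3 - <<'E'
from h import *
go([.5696,-.2838,.145],12.2)
E
```

```text
position: [0.5323, 0.2553, 0.0045]
force: [0.9, -0.4, 0.9]
opening: 0.177
grasp_force: 30.0
position: [0.5314, 0.255, 0.1436]
force: [0.3, -0.8, -1.0]
opening: 0.18
grasp_force: 30.0
shift [-536.4  -63.5   -1.2] turn z -0.0244 tilt fix [-0.0018  0.0002  0.    ] pos [0.5314 0.255  0.1436] yaw 10.8 open 15.7 t 72.47 F [ 0.3 -0.8 -1. ] g 30.0
```

```bash
(python3 -m jog '-25 -3 0 0 0 0 2;-45 -5.3 0 0 0 0 2;-49 -5.8 0 0 0 0 2;-49 -5.8 0 0 0 0 2;-49 -5.8 0 0 0 0 2;-49 -5.8 0 0 0 0 2;-49 -5.8 0 0 0 0 2;-49 -5.8 0 0 0 0 2;-49 -5.8 0 0 0 0 2;-49 -5.8 0 0 0 0 2;-45 -5.3 0 0 0 0 2;-29.4 -3.5 0 0 0 0 2'
python3 -m jog '0 0 0 0 0 -.0244 2;0 0 0 0 0 0 2;0 0 30 0 0 0 2;0 0 30 0 0 0 2;0 0 0 0 0 0 2;0 0 0 0 0 0 2' )| grep -E "pos|force|open"
python3 - <<'E'
from h import *
go([.5696,-.2838,.0294],12.2)
E
```

```text
position: [0.5694, -0.2854, 0.1421]
force: [0.6, -0.4, -0.0]
opening: 0.181
grasp_force: 30.0
position: [0.5709, -0.2827, 0.085]
force: [0.0, -0.8, -0.7]
opening: 0.181
grasp_force: 30.0
shift [-0.8 -1.6 55.6] turn z 0.0013 tilt fix [ 0.0004  0.0003 -0.    ] pos [ 0.5709 -0.2827  0.085 ] yaw 12.27 open 15.7 t 74.72 F [ 0.  -0.8 -0.7] g 30.0
```

```bash
(python3 -m jog '-.5 -1.2 25 0 0 0 2;0 0 18 0 0 0 2;0 0 8 0 0 0 2;0 0 0 0 0 0 2;0 0 0 0 0 0 2'
python3 -m jog '0 0 3 0 0 0 2;0 0 0 0 0 0 2;0 0 0 0 0 0 2';python3 -m jog '0 0 1 0 0 0 2;0 0 0 0 0 0 2;0 0 0 0 0 0 2' )| grep -E "pos|force|open"
```

```text
position: [0.5699, -0.2846, 0.034]
force: [-0.2, -0.2, -0.8]
opening: 0.182
grasp_force: 30.0
position: [0.5694, -0.2843, 0.0305]
force: [0.2, -0.7, 0.5]
opening: 0.178
grasp_force: 30.0
position: [0.5695, -0.2845, 0.0296]
force: [-0.3, -0.4, 1.0]
opening: 0.177
grasp_force: 30.0
```

```bash
(python3 -m jog '0 0 .4 0 0 0 2;0 0 0 0 0 0 32;0 0 0 0 0 0 32;0 0 0 0 0 0 32;0 0 0 0 0 0 32;0 0 -12 0 0 0 32;0 0 -38 0 0 0 32;0 0 -40 0 0 0 32;0 0 -25 0 0 0 34;0 0 0 0 0 0 34;0 0 0 0 0 0 34')| grep -E "pos|force|open"
python3 - <<'E'
from h import *
for k,n,z in (("side","torch",.0438),("side","marker",.0383),("scene","marker",.0383)):
    c=capture(k)
    for r in trace(k,n)[:1]: print(k,n,r["conf"],axisfit(c,r["pixels"],z))
go([.4795,.2444,.145],10.8)
E
```

```text
position: [0.5688, -0.2838, 0.1434]
force: [-0.4, 0.0, -0.9]
opening: 0.391
grasp_force: 0.0
side torch 0.84 (array([ 0.51978589, -0.29565552]), np.float64(11.081713926797237), np.float64(0.1192040726170703))
side marker 0.79 (array([ 0.56828622, -0.28318459]), np.float64(11.484293586923583), np.float64(0.12890419980124343))
scene marker 0.75 (array([ 0.56803085, -0.28364306]), np.float64(12.253616728805488), np.float64(0.12547564651450904))
shift [535.4  24.3  -1.4] turn z 0.0245 tilt fix [-0.0013 -0.0015  0.    ] pos [ 0.5689 -0.284   0.1429] yaw 12.2 open 34.1 t 77.78 F [ 0.7  0.  -0. ] g 0.0
```

Torch and marker are back where they started. The tweezers are last.

```bash
(python3 -m jog '44.6 2 0 0 0 0 34;44.6 2 0 0 0 0 34;44.6 2 0 0 0 0 34;44.6 2 0 0 0 0 34;44.6 2 0 0 0 0 34;44.6 2 0 0 0 0 34;44.6 2 0 0 0 0 34;44.6 2 0 0 0 0 34;44.6 2 0 0 0 0 34;44.6 2 0 0 0 0 34;44.6 2 0 0 0 0 34;44.8 2.3 0 0 0 0 34'
python3 -m jog '0 0 0 0 0 .0245 34;0 0 0 0 0 0 34;0 0 30 0 0 0 34;0 0 30 0 0 0 34;0 0 20 0 0 0 34;0 0 0 0 0 0 34;0 0 0 0 0 0 34' )| grep -E "pos|force|open"
python3 - <<'E'
from h import *
go([.4795,.2444,.0048],10.8)
E
```

```text
position: [0.4796, 0.2455, 0.1437]
force: [0.9, 0.7, 0.0]
opening: 0.392
grasp_force: 0.0
position: [0.4808, 0.2435, 0.0645]
force: [-0.9, 0.5, 0.0]
opening: 0.394
grasp_force: 0.0
shift [ 1.2 -1.1 59.7] turn z -0.0013 tilt fix [ 0.0009  0.     -0.    ] pos [0.4808 0.2435 0.0645] yaw 10.73 open 34.3 t 80.15 F [-0.9  0.5  0. ] g 0.0
```

```bash
(python3 -m jog '1 -.8 25 0 0 0 34;0 0 20 0 0 0 34;0 0 10 0 0 0 34;0 0 5.5 0 0 0 34;0 0 0 0 0 0 34;0 0 0 0 0 0 34;0 0 0 0 0 0 2;0 0 0 0 0 0 2;0 0 0 0 0 0 2;0 0 0 0 0 0 2;0 0 0 0 0 0 2;0 0 0 0 0 0 2'
python3 -m jog '0 0 -8 0 0 0 2;0 0 -25 0 0 0 2;0 0 -40 0 0 0 2;0 0 -40 0 0 0 2;0 0 -27 0 0 0 2;0 0 0 0 0 0 2;0 0 0 0 0 0 2' )| grep -E "pos|force|open"
python3 - <<'E'
from h import *
go([.4729,-.3044,.145],12.2)
E
```

```text
position: [0.479, 0.245, 0.0034]
force: [0.2, 0.5, 0.3]
opening: 0.141
grasp_force: 29.9
position: [0.4782, 0.2447, 0.1429]
force: [-0.7, -0.5, -0.5]
opening: 0.144
grasp_force: 29.9
shift [-538.4 -108.1   -1.9] turn z -0.0244 tilt fix [-0.0014  0.0001  0.    ] pos [0.4782 0.2447 0.1429] yaw 10.8 open 12.5 t 82.53 F [-0.7 -0.5 -0.5] g 29.9
```

```bash
(python3 -m jog '-25 -5 0 0 0 0 2;-45 -9 0 0 0 0 2;-49 -9.9 0 0 0 0 2;-49 -9.9 0 0 0 0 2;-49 -9.9 0 0 0 0 2;-49 -9.9 0 0 0 0 2;-49 -9.9 0 0 0 0 2;-49 -9.9 0 0 0 0 2;-49 -9.9 0 0 0 0 2;-49 -9.9 0 0 0 0 2;-45 -9 0 0 0 0 2;-31.4 -6.3 0 0 0 0 2'
python3 -m jog '0 0 0 0 0 -.0244 2;0 0 0 0 0 0 2;0 0 30 0 0 0 2;0 0 30 0 0 0 2;0 0 0 0 0 0 2;0 0 0 0 0 0 2' )| grep -E "pos|force|open"
python3 - <<'E'
from h import *
go([.4729,-.3044,.028],12.2)
E
```

```text
position: [0.4723, -0.3059, 0.1415]
force: [-0.1, -0.0, -0.8]
opening: 0.141
grasp_force: 29.9
position: [0.4736, -0.3035, 0.084]
force: [0.7, -0.4, -0.6]
opening: 0.146
grasp_force: 29.9
shift [-0.7 -0.9 56. ] turn z 0.0011 tilt fix [ 0.0001  0.     -0.    ] pos [ 0.4736 -0.3035  0.084 ] yaw 12.26 open 12.7 t 84.78 F [ 0.7 -0.4 -0.6] g 29.9
```

```bash
(python3 -m jog '-.7 -.9 25 0 0 0 2;0 0 18 0 0 0 2;0 0 9 0 0 0 2;0 0 0 0 0 0 2;0 0 0 0 0 0 2'
python3 -m jog '0 0 2.5 0 0 0 2;0 0 0 0 0 0 2;0 0 0 0 0 0 2';python3 -m jog '0 0 1 0 0 0 2;0 0 0 0 0 0 2;0 0 0 0 0 0 2' )| grep -E "pos|force|open"
```

```text
position: [0.4729, -0.3054, 0.0319]
force: [0.1, -0.4, -0.8]
opening: 0.137
grasp_force: 29.9
position: [0.4726, -0.3051, 0.0291]
force: [0.5, 0.4, -0.3]
opening: 0.141
grasp_force: 29.9
position: [0.4727, -0.3052, 0.0286]
force: [-1.3, 0.6, 4.6]
opening: 0.142
grasp_force: 30.0
```

```bash
(python3 -m jog '0 0 0 0 0 0 32;0 0 0 0 0 0 32;0 0 0 0 0 0 32;0 0 0 0 0 0 32;0 0 -12 0 0 0 32;0 0 -38 0 0 0 32;0 0 -40 0 0 0 32;0 0 -45 0 0 0 34;25 0 -40 0 0 0 34;40 0 0 0 0 0 34;0 0 0 0 0 0 34')| grep -E "pos|force|open"
python3 - <<'E'
from h import *
for k in("scene","side","wrist"):
    c=capture(k)
    if k=="side": save(k,"fin",(180,190,380,340),4)
    for n,z in (("torch",.0438),("marker",.0383),("tweezers",.0345),("tablet",.024)):
      for r in trace(k,n)[:1]: print(k,n,r["conf"],axisfit(c,r["pixels"],z))
    for n in("ink_tin","stamp"): print(n,[np.round(d["at"],3) for d in place_of(k,n)[:1]])
E
```

```text
position: [0.4576, -0.2387, 0.2042]
force: [-0.1, -0.1, -0.6]
opening: 0.391
grasp_force: 0.0
scene torch 0.73 (array([ 0.51946614, -0.29359711]), np.float64(12.057460006044158), np.float64(0.11044267388489451))
scene marker 0.63 (array([ 0.56870774, -0.28349183]), np.float64(12.461068498783947), np.float64(0.1254619917867015))
scene tweezers 0.6 (array([ 0.47199302, -0.30362579]), np.float64(11.958516951332852), np.float64(0.12196780414984351))
scene tablet 0.7 (array([ 0.50793017, -0.16941152]), np.float64(-60.883098517845994), np.float64(0.054623855284950194))
ink_tin [array([ 0.754, -0.149, -0.004])]
stamp [array([0.692, 0.141, 0.003])]
side torch 0.68 (array([ 0.51938029, -0.29515209]), np.float64(11.434361681126433), np.float64(0.11802375618524374))
side marker 0.6 (array([ 0.56888757, -0.28327532]), np.float64(12.054961970253162), np.float64(0.12618614333474495))
side tweezers 0.59 (array([ 0.47227404, -0.30387795]), np.float64(12.540690687768437), np.float64(0.1233889961230176))
side tablet 0.7 (array([ 0.50875662, -0.18026122]), np.float64(-45.83303340802374), np.float64(0.06129167717923498))
ink_tin [array([ 0.75 , -0.151,  0.004])]
stamp []
wrist torch 0.65 (array([ 0.51725369, -0.2701929 ]), np.float64(17.11438307897953), np.float64(0.06306417672636297))
wrist marker 0.57 (array([ 0.56467905, -0.25546986]), np.float64(12.22861166518903), np.float64(0.06564306449204323))
wrist tweezers 0.64 (array([ 0.46128627, -0.2475809 ]), np.float64(16.077195232166037), np.float64(0.011094661924841742))
wrist tablet 0.62 (array([ 0.51650914, -0.1587772 ]), np.float64(-59.001316414901176), np.float64(0.051897220449185016))
ink_tin []
stamp []
```

View pics/fin.png

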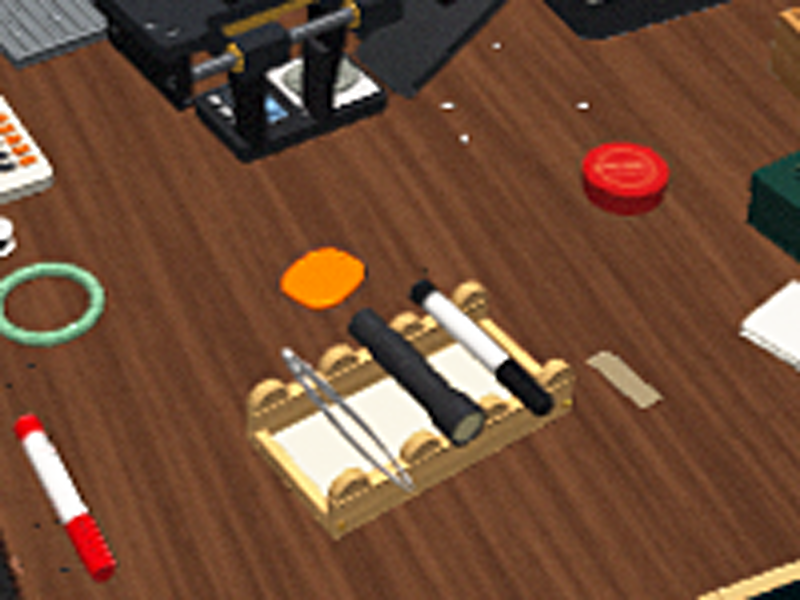

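The final view shows tweezers (345,420), torch (415,375) and marker (480,345) back in their own notches. The tablet is on the pan (330,80) and the gripper is clear.

```bash
python3 -c "
from rig import *
print(hand_in())"
```

```text
the job is handed in; nothing more can be done
None
```

I handed the job in (no verdict came back): the jade tablet is centred on the scale's pan, the torch, marker and tweezers measured within a few millimetres of their starting places in their own notches, and the ink tin and stamp weren't disturbed.

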